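# Bring the drum carder's line to its pointer

## Task

Get the fur carder on the bench ready for taking the batt off: its drive belt is already off, so turn the toothed drum by the rim of its big wooden belt pulley, regripping as often as you need, until the black engraved line across the rim stands at the tip of the steel pointer, and leave it standing there. Turn it steadily, without flicking or spinning it, keep off the drum's wire teeth, and leave everything else on the bench where it is.

Things in the scene. Friction and masses are not known exactly. Their poses are not given: they have to be found in the camera images.
- carder: Drum carder of beech and steel, screwed to the bench. Origin on the bench (z = 0) under the drum axle, mid drum; x to its rear (away from feed tray and robot), y along the axle to the pulley's side, z up. Axle 135 mm up. Side cheeks (y +-56 to 74 mm) are 112 mm high, pillow blocks on them 155 mm within 29 mm of the axle. Feed tray in front, x -150 to -260 mm, up to 140 mm high.
- axle_pulley (a point): Centre of the big belt pulley on its axle, at (0, 103, 135) mm in the carder's frame. The pulley is a solid plywood disc, 180 mm in diameter, 22 mm thick along the axle, with flat sides to pinch and a groove 8 mm wide, 6 mm deep round its rim. 42 mm of free space between it and the drum's end, outside it only the pointer strap. A small pulley (radius 15 mm) lies in its plane at x -115, z 105 mm.
- pulley (a joint): Angle (rad) of the big pulley and of the drum fixed to the same axle: 0 when the line stands at the pointer. Starts between 1.05 and 1.75 with the line on the rear side; it decreases when the pulley's top is drawn forward (carder's -x, towards the robot). No stops; a steady drag of about 0.22 N m (2.5 N at the rim) keeps it where it is left. The small roller's crank turns nothing now.
- lift_bar (a point): Fixed round beech bar, 20 mm thick, of the packer brush; this point is its centre line above the pulley, at (-35, 103, 318) mm in the carder's frame; the bar runs along y from -120 to 120 mm. It bars the way straight down: the hand reaches the pulley's front upper rim from the feed-tray side, below the bar, leaning 35 to 50 deg from vertical (fingers pointing down and to the rear).
- packer_brush: The packer brush over the drum, fixed to the carder, same origin and axes as the carder: two flat steel arms at y +-62 mm, 16 mm wide, lean from (x 75, z 115) to (x -35, z 318) mm, 28 deg from vertical, carrying the lift bar at their tops; brush block over the drum behind its top, within y +-58 mm.
- rim_line (a point): Point of the black engraved line on the rim surface, 90 mm from the axle, on the outer flange (y 110 mm in the carder's frame). The line is 8 mm wide, runs straight across the rim parallel to the axle and 50 mm down both sides of the pulley.
- pointer_tip (a point): Tip of the fixed pointer: a steel strap, 12 mm wide, rises from the base's rear at y 128 mm, outside the pulley, and its narrowing end points inwards along the axle (-y) over the outer flange, 6 mm clear of the rim, 25 deg to the rear of the pulley's top. With the line exactly at the pointer, rim_line is 6 mm from this tip.
- drum: Toothed drum, 152 mm in diameter, 100 mm wide (y -50 to 50 mm in the carder's frame), with rows of fine wire teeth and one plain metal seam strip. Origin at its centre on the axle; it turns with the pulley. Not to be touched.
- rack: Slotted beech rack, 70 x 320 x 65 mm, fixed on the bench, holding four tools upright. Origin at the centre of its underside.
- pin_brush: Pink pin brush standing in the rack, 198 mm tall, head 60 mm wide. Origin at its foot.
- wide_comb: Wide-tooth steel comb standing in the rack, 199 mm tall. Origin at its foot.
- flea_comb: Narrow flea comb with black handle standing in the rack, 134 mm tall. Origin at its foot.
- bristle_brush: Bamboo bristle brush standing in the rack, 207 mm tall, head 56 mm wide. Origin at its foot.
- container: Closed white plastic container, 98 x 138 x 94 mm, loose. Origin at the centre of its underside.
- bowl: White ceramic bowl, 144 mm across, 55 mm high, loose. Origin at the centre of its underside.
- doffer: Doffing awl lying loose on the bench on the outer side of the pulley: beech handle 100 x 20 x 16 mm and a steel rod of 6 mm, together 205 mm long along its x (handle at -x). Origin under it, near its middle.
- bottle: White shampoo bottle, 64 mm across, 185 mm tall, loose, on the robot's right. Origin at the centre of its underside.

How it is judged:
By the outcome, as a careful person would: the job done as asked, in the order asked, and still so for the second after the job is handed in, with the robot touching nothing.
It also fails if it takes over 61 s, if anything falls off the work surface, if the arm or the gripper's body presses on something with over 40 N, if the wrist force passes 120 N, or if a joint passes its speed limit or range.

## Robot

A 7-joint arm with a two-finger parallel gripper is mounted at the origin on the work surface. World frame = base frame: x ahead of the robot, y to its left, z up, the work surface at z = 0. Lengths are in m, angles in rad, forces in N, time in s.
With the tool pointing down it reaches from about 0.4 to 0.85 m from the base axis. Payload 4.4 kg.
Tool frame: the origin (TCP) lies between the finger pads; the fingertips stand 22 mm ahead of it and the grasp point (between the pads) lies 3 mm ahead of it; z points along the fingers, y is the direction in which the jaws open and shut (so a half turn about z gives the same grasp; the last joint's range is limited). The gripper opens to 94 mm and grips with 3 to 60 N. Pads are 16 mm wide; open, the fingers measure 119 mm over their backs; the gripper's body (75 mm by 177 mm) begins 78 mm behind the grasp point.
Start: joints at [1.174, 0.628, 0.038, 1.517, -0.027, 0.996, -0.02], TCP at [0.211, -0.615, 0.227] pointing down, gripper open.
Joint ranges: [-3.06, 3.06], [-0.37, 2.12], [-1.25, 1.32], [0.18, 2.47], [-1.1, 4.24], [0.23, 1.98], [-2.94, 2.94]. Speed limits (rad/s): [2.57, 2.57, 3.14, 3.14, 3.14, 3.14, 3.14].

## Interface

Orientations are given as a rotation vector (axis times angle).
In Python, from bench import ctrl gives the robot as it stands. The module is installed in compiled form; this text tells all that it offers.
- The arm moves only by the shell command python3 -m inch 'ROWS' [FORCE]. ROWS is text: rows parted by semicolons, each of 7 numbers parted by spaces: the opening in per cent of the stroke, from 0 (shut) to 100 (fully open), then the shift along the tool's x, y, z in m, then the turn, a rotation vector about the tool's x, y, z in degrees. In form: claw dx dy dz ax ay az; .... A call has 1 to 5 rows; each row shifts and turns the commanded pose from where the row before left it, along the tool's axes as they then stand; what a row does not reach is not made up. A row lasts 1/8 s, in which the tool goes at most 62.5 mm and 10.7 degrees, less where a joint would pass 70% of its speed; a pose out of reach is approached as far as the arm can. A call with a gripper value outside its range is refused whole. The fingers move at their own pace and stop on an object; FORCE is the grip in N (left out, the last holds). Time passes only in rows, so rows that do not move let the fingers close. It gives the time, the measured TCP pose, the force and the opening at its end, in the units of the state.
- ctrl.sense(): the state, without advancing time (a new reading comes with each control period).
- ctrl.grab_frame(name): name is "scene" or "top"; returns a dict with "color" (384x512x3 uint8, red, green, blue), "depth" (384x512 float32, m along the optical axis (not along the pixel's ray), 0 where there is no reading), "intrinsics" (3x3 intrinsics, pixels), "R" (3x3) and "t" (3): a world point X has camera coordinates R X + t. Camera axes: x right, y down, z forward; pixel columns grow to the right and rows downward; lengths in m; the calibration is good to about 2 mm. A picture is of the moment at which its call begins.
- ctrl.close_job(): hands the job in, once; it reports no verdict.
The state is a dict: "clock": time; "q": joint angles; "qd": joint speeds; "effort": joint torques, N m; "position": TCP position; "ee_rot": TCP orientation; "wrist_force": force on the tool from outside, world axes, zero at the start; "torque": the same for the moment, N m; "width": finger opening in m.
Only numpy, scipy, OpenCV 4.12 (cv2) and the standard library are available. Lean on these libraries where they do the work, as an engineer would, in place of code of your own. Each camera call takes 0.05 s, during which the arm holds its last target.

## Working session

There is one attempt and no reset: what is moved stays moved. The work goes in short steps, Python scripts to look and compute and a shell command to move; the robot and the scene stay as the last step left them, time stands still between calls to the robot, and variables do not carry over. Pictures are saved under pics/ and viewed, and the job is handed in when it is done.

```bash
mkdir -p pics; python3 - <<'E'
from bench import ctrl
import cv2,numpy as np
print(ctrl.sense())
for n in("scene","top"):
    f=ctrl.grab_frame(n); np.savez(f"{n}0.npz",**f)
    cv2.imwrite(f"pics/{n}0.png",cv2.cvtColor(f["color"],cv2.COLOR_RGB2BGR))
    print(n,f["intrinsics"],f["R"],f["t"], -f["R"].T@f["t"])
E
```

```text
{'clock': 0.0, 'q': array([ 1.17420313,  0.62932952,  0.03840857,  1.51832301, -0.02705084,
        0.99630497, -0.01999313]), 'qd': array([ 0.00080587,  0.00077201,  0.00066288,  0.00070609,  0.00123689,
        0.00096325, -0.00117357]), 'effort': array([ 3.28036504e-04, -5.49719238e+01,  1.14361905e+00, -1.86634576e+01,
       -5.22047805e-02,  2.37637782e-02,  1.87709256e-04]), 'position': array([ 0.21097929, -0.61416349,  0.22657862]), 'ee_rot': array([-3.09691266e+00, -5.16952783e-01,  4.16565285e-04]), 'wrist_force': array([-0.35769884,  0.71615333,  0.73348997]), 'torque': array([-3.02762438e-02, -2.57776128e-02,  9.16354420e-05]), 'width': 0.09400172780457686}
scene [[469.05509183   0.         252.22669858]
 [  0.         469.05509183 191.91515751]
 [  0.           0.           1.        ]] [[-0.20074843  0.97963137 -0.00473715]
 [ 0.56766265  0.11238307 -0.81555451]
 [-0.79841041 -0.16641039 -0.57866087]] [ 0.11581994 -0.16232687  2.16540789] [1.84428178 0.26512832 1.12119905]
top [[458.92511745   0.         245.69772234]
 [  0.         458.92511745 190.55978419]
 [  0.           0.           1.        ]] [[ 0.02460268 -0.99966795 -0.00766094]
 [-0.99183905 -0.0234496  -0.12532122]
 [ 0.12509996  0.01068166 -0.99208664]] [-0.00406842  0.5750258   1.90181452] [ 0.33251621 -0.01089748  1.95879654]
```

View pics/scene0.png

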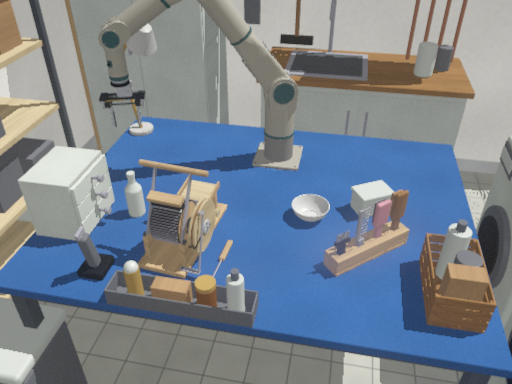

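View pics/top0.png

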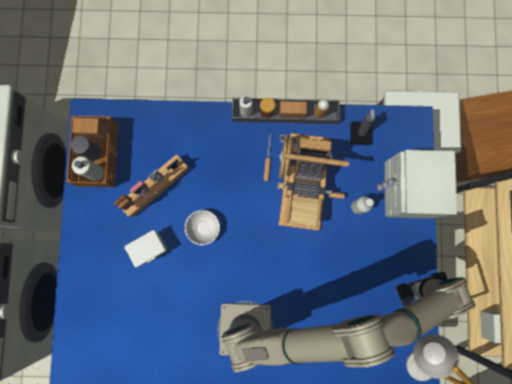

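```bash
python3 - <<'E'
import cv2,numpy as np
a=cv2.imread("pics/top0.png")[115:245,250:380]
b=cv2.imread("pics/scene0.png")[150:280,125:255]
cv2.imwrite("pics/topz.png",cv2.resize(a,(600,600),interpolation=cv2.INTER_CUBIC))
cv2.imwrite("pics/scz.png",cv2.resize(b,(600,600),interpolation=cv2.INTER_CUBIC))
E
```

```text
(no output)
```

View pics/topz.png

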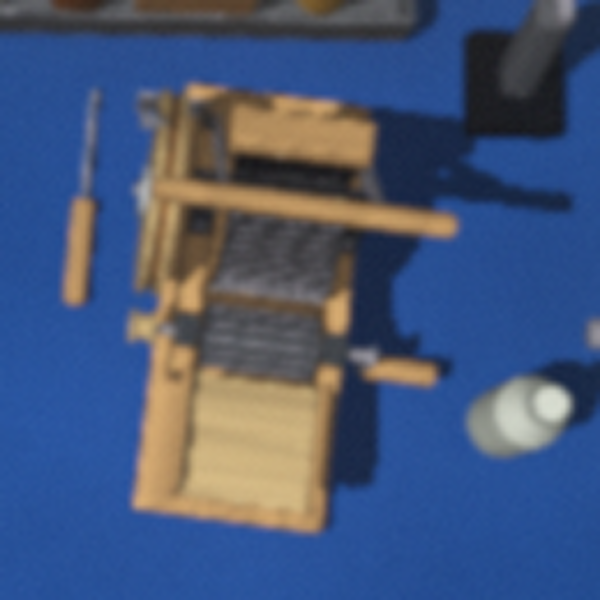

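View pics/scz.png

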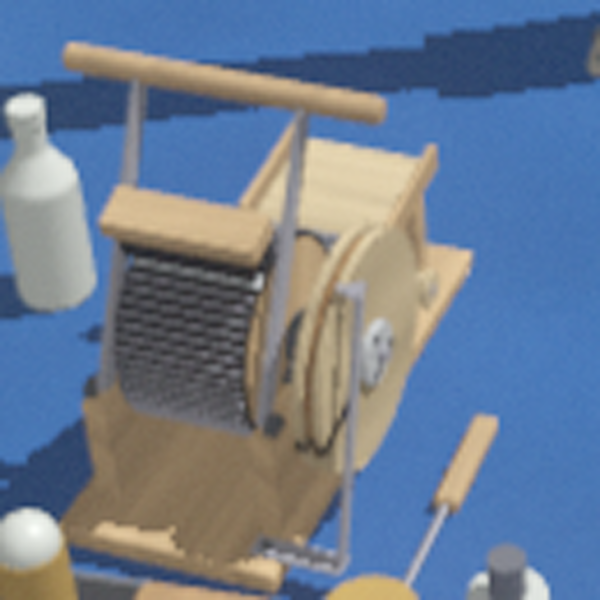

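```bash
cat > h.py <<'E'
import numpy as np,cv2
from scipy.optimize import least_squares
def cam(n,i=0):
    f=np.load(f"{n}{i}.npz"); return f
def proj(f,X):
    c=(f["R"]@np.atleast_2d(X).T).T+f["t"]; p=(f["intrinsics"]@c.T).T; return p[:,:2]/p[:,2:]
def T(p,X):
    c,s=np.cos(p[2]),np.sin(p[2]); return np.atleast_2d(X)@np.array([[c,-s,0],[s,c,0],[0,0,1]]).T+[p[0],p[1],0]
E
python3 - <<'E'
from h import *
S,Tp=cam("scene"),cam("top")
zs=lambda u,v:np.array([u,v])*130/600+[125,150]-.4
zt=lambda u,v:np.array([u,v])*130/600+[250,115]-.4
B=[[-.035,.12,.318],[-.035,-.12,.318]]
obs=[(S,B[0],zs(379,108)),(S,B[1],zs(72,55)),(Tp,B[0],zt(158,190)),(Tp,B[1],zt(454,225)),
 (S,[.0406,.110,.222],zs(342,290))]
r=lambda p:np.concatenate([proj(f,T(p,X))[0]-o for f,X,o in obs])
s=least_squares(r,[.7,-.2,0]); print(s.x,np.round(s.fun,2))
p=s.x; np.save("pose.npy",p)
print("axle",T(p,[0,.103,.135]),"tip",T(p,[.0406,.110,.222]))
# overlay
for n,f in(("scene",S),("top",Tp)):
    im=cv2.cvtColor(f["color"],cv2.COLOR_RGB2BGR); k=5
    x0,y0=((125,150) if n=="scene" else (250,115)); im=cv2.resize(im[y0:y0+130,x0:x0+130],(600,600),interpolation=cv2.INTER_CUBIC)
    def draw(X,c):
        for q in (proj(f,T(p,X))+.4-[x0,y0])*600/130: cv2.circle(im,(int(q[0]),int(q[1])),2,c,-1)
    a=np.linspace(0,2*np.pi,73)
    for y,c in((.092,(0,255,0)),(.114,(0,0,255))): draw(np.c_[.09*np.sin(a),0*a+y,.135+.09*np.cos(a)],c)
    draw(B,(255,0,255)); draw([.0406,.11,.222],(255,255,0)); draw([[-.15,.05,.14],[-.26,.05,.14],[-.26,-.05,.14]],(255,0,0))
    cv2.imwrite(f"pics/ov_{n}.png",im)
# line angle readout : project rim at y .110 for various angles, sample brightness
    g=cv2.cvtColor(f["color"],cv2.COLOR_RGB2GRAY).astype(np.float32)
    th=np.arange(0.6,2.6,.05); 
    for y in(.096,.111):
        ang=np.radians(25)+th; X=np.c_[.09*np.sin(ang),0*ang+y,.135+.09*np.cos(ang)]
        q=proj(f,T(p,X)).astype(np.float32); print(n,y,list(zip(np.round(th,2),cv2.remap(g,q[:,0],q[:,1],1).ravel().astype(int))))
E
```

```text
[ 0.69115526 -0.2453449  -0.09698712] [ 0.86  0.94 -1.38  0.81 -1.72  0.57  0.    0.78 -1.18 -0.63]
axle [[ 0.70112928 -0.14282896  0.135     ]] tip [[ 0.74221632 -0.13979336  0.222     ]]
scene 0.096 [(np.float64(0.6), np.int64(153)), (np.float64(0.65), np.int64(151)), (np.float64(0.7), np.int64(152)), (np.float64(0.75), np.int64(150)), (np.float64(0.8), np.int64(145)), (np.float64(0.85), np.int64(143)), (np.float64(0.9), np.int64(133)), (np.float64(0.95), np.int64(126)), (np.float64(1.0), np.int64(124)), (np.float64(1.05), np.int64(125)), (np.float64(1.1), np.int64(123)), (np.float64(1.15), np.int64(121)), (np.float64(1.2), np.int64(117)), (np.float64(1.25), np.int64(110)), (np.float64(1.3), np.int64(96)), (np.float64(1.35), np.int64(76)), (np.float64(1.4), np.int64(77)), (np.float64(1.45), np.int64(97)), (np.float64(1.5), np.int64(111)), (np.float64(1.55), np.int64(118)), (np.float64(1.6), np.int64(118)), (np.float64(1.65), np.int64(118)), (np.float64(1.7), np.int64(116)), (np.float64(1.75), np.int64(115)), (np.float64(1.8), np.int64(115)), (np.float64(1.85), np.int64(117)), (np.f
[... 3912 characters left out ...]
 np.int64(96)), (np.float64(1.6), np.int64(105)), (np.float64(1.65), np.int64(112)), (np.float64(1.7), np.int64(110)), (np.float64(1.75), np.int64(104)), (np.float64(1.8), np.int64(96)), (np.float64(1.85), np.int64(94)), (np.float64(1.9), np.int64(97)), (np.float64(1.95), np.int64(97)), (np.float64(2.0), np.int64(99)), (np.float64(2.05), np.int64(100)), (np.float64(2.1), np.int64(100)), (np.float64(2.15), np.int64(103)), (np.float64(2.2), np.int64(115)), (np.float64(2.25), np.int64(128)), (np.float64(2.3), np.int64(136)), (np.float64(2.35), np.int64(151)), (np.float64(2.4), np.int64(161)), (np.float64(2.45), np.int64(167)), (np.float64(2.5), np.int64(167)), (np.float64(2.55), np.int64(162))]
```

View pics/ov_scene.png

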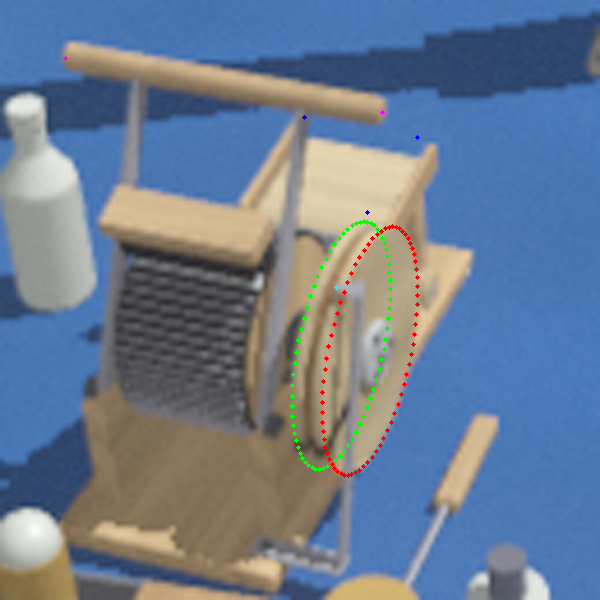

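View pics/ov_top.png

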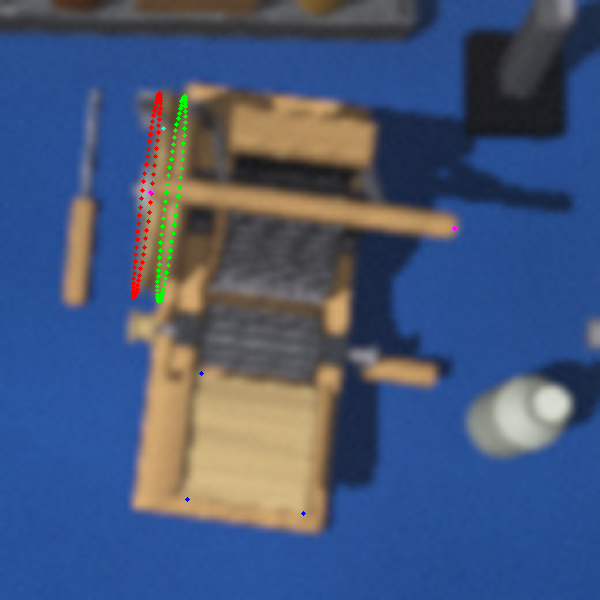

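```bash
cat >> h.py <<'E'
def cloud(f):
    d=f["depth"].astype(float); K=f["intrinsics"]; v,u=np.mgrid[:d.shape[0],:d.shape[1]]
    c=np.stack([(u-K[0,2])/K[0,0]*d,(v-K[1,2])/K[1,1]*d,d],-1)
    return (c-f["t"])@f["R"], d>0
def inv(p,X):
    c,s=np.cos(p[2]),np.sin(p[2]); return (X-[p[0],p[1],0])@np.array([[c,-s,0],[s,c,0],[0,0,1]])
E
python3 - <<'E'
from h import *
p=np.load("pose.npy")
for n in("scene","top"):
    X,ok=cloud(cam(n)); Y=inv(p,X)
    m=ok&(np.hypot(Y[...,0],Y[...,2]-.135)<.08)&(abs(Y[...,1]-.114)<.02)&(np.hypot(Y[...,0],Y[...,2]-.135)>.03)
    q=Y[m]; print(n,"face n",len(q),np.percentile(q[:,1],[10,25,50,75,90]).round(4) if len(q) else "")
    if len(q)>20:
        A=np.c_[q[:,0],q[:,2],np.ones(len(q))]; print(np.linalg.lstsq(A,q[:,1],rcond=None)[0])
    # bar
    m=ok&(abs(Y[...,0]+.035)<.03)&(abs(Y[...,2]-.318)<.025)
    q=Y[m]; print("bar",len(q),q.min(0).round(3),q.max(0).round(3),np.median(q,0).round(3))
    for a,b in((-.13,-.05),(-.05,.05),(.05,.13)):
        k=q[(q[:,1]>a)&(q[:,1]<b)]; print(a,np.median(k,0).round(4))
    m=ok&(Y[...,2]>.19)&(Y[...,2]<.25)&(abs(Y[...,1]-.103)<.03)
    q=Y[m]; print("rimtop",q[:, :].min(0).round(3),q.max(0).round(3))
E
```

```text
scene face n 491 [0.1138 0.1145 0.1155 0.1167 0.1216]
[0.02617355 0.01194847 0.11494294]
bar 494 [-0.046 -0.116  0.294] [-0.006  0.124  0.335] [-0.027  0.011  0.326]
-0.13 [-0.0276 -0.076   0.3249]
-0.05 [-2.790e-02  1.000e-04  3.269e-01]
0.05 [-0.0262  0.0801  0.3242]
rimtop [-2.058  0.074  0.19 ] [0.079 0.133 0.249]
top face n 70 [0.1021 0.1053 0.1134 0.1142 0.1148]
[ 0.0746678  -0.05842341  0.12168401]
bar 364 [-0.044 -0.119  0.293] [-0.007  0.119  0.34 ] [-0.033  0.002  0.326]
-0.13 [-0.0342 -0.0843  0.3265]
-0.05 [-3.340e-02 -2.000e-04  3.262e-01]
0.05 [-0.0323  0.0833  0.3257]
rimtop [-0.671  0.091  0.19 ] [0.075 0.132 0.238]
```

```bash
cat >> h.py <<'E'
from scipy.spatial.transform import Rotation as Ro
def target(phi,L,r,p=None):
    p=np.load("pose.npy") if p is None else p
    ph,l=np.radians([phi,L]); X=T(p,[-r*np.sin(ph),.103,.135+r*np.cos(ph)])[0]
    z=[np.sin(l),0,-np.cos(l)]; x=[np.cos(l),0,np.sin(l)]; y=[0,-1,0]
    M=Ro.from_euler("z",p[2]).as_matrix()@np.array([x,y,z]).T
    return X,M
def delta(X,M):
    from bench import ctrl
    s=ctrl.sense(); R=Ro.from_rotvec(s["ee_rot"]).as_matrix()
    print("t",s["clock"],"pos",s["position"].round(4),"q",s["q"].round(2),"w",round(s["width"],4),"F",s["wrist_force"].round(1))
    print("shift now-axes mm",(R.T@(X-s["position"])*1e3).round(1),"target-axes mm",(M.T@(X-s["position"])*1e3).round(1),"turn deg",np.degrees(Ro.from_matrix(R.T@M).as_rotvec()).round(2), "world",((X-s["position"])*1e3).round(1))
E
python3 - <<'E'
from h import *
X,M=target(45,40,.25); delta(X,M); delta(X,target(45,0,.25)[1])
X,ok=cloud(cam("top"))
for n,(u,v) in dict(bottle=(365,202),cab=(410,180)).items(): print(n,X[v,u])
E
python3 -m inch '53 0 0 -.05 0 0 0;53 0 0 -.05 0 0 0;53 0 0 -.05 0 0 0;53 0 0 -.05 0 0 0'
```

```text
t 0.1 pos [ 0.211  -0.6142  0.2267] q [ 1.17  0.63  0.04  1.52 -0.03  1.   -0.02] w 0.0939 F [-0.   0.2 -0.1]
shift now-axes mm [ 455.8 -360.1  -84.5] target-axes mm [ 258.  -516.6  105.4] turn deg [-8.64 39.4  23.47] world [314.2 488.5  85.1]
t 0.1 pos [ 0.211  -0.6142  0.2267] q [ 1.17  0.63  0.04  1.52 -0.03  1.   -0.02] w 0.0939 F [-0.   0.2 -0.1]
shift now-axes mm [ 455.8 -360.1  -84.5] target-axes mm [ 265.4 -516.6  -85.1] turn deg [-9.000e-02  2.000e-02  2.451e+01] world [314.2 488.5  85.1]
bottle [ 0.52333116 -0.45728483  0.17665167]
cab [ 0.60375275 -0.6108524   0.24213923]
clock: 0.6
position: [0.211, -0.6144, 0.4288]
ee_rot: [-3.098, -0.517, 0.0]
wrist_force: [0.2, -0.3, -0.7]
width: 0.0576
```

```bash
python3 -m inch '53 0 0 0 0 0 8.2;53 0 0 0 0 0 8.2;53 0 0 0 0 0 8.1;53 .02 -.05 0 0 0 0;53 .02 -.05 0 0 0 0'; python3 -m inch '53 .02 -.05 0 0 0 0;53 .02 -.05 0 0 0 0;53 .02 -.05 0 0 0 0;53 .02 -.05 0 0 0 0;53 .02 -.05 0 0 0 0'
python3 - <<'E'
from h import *
X,M=target(45,0,.25); delta(X,M)
E
```

```text
clock: 1.23
position: [0.2609, -0.5179, 0.4265]
ee_rot: [-3.136, 0.154, 0.001]
wrist_force: [0.9, -0.7, 0.3]
width: 0.05
clock: 1.85
position: [0.3847, -0.2781, 0.4273]
ee_rot: [-3.138, 0.152, 0.0]
wrist_force: [1.0, -0.8, 0.3]
width: 0.0499
t 1.85 pos [ 0.3847 -0.2781  0.4273] q [ 0.56  0.19  0.01  1.66 -0.    1.3  -1.1 ] w 0.0499 F [ 1.  -0.8  0.3]
shift now-axes mm [ 125.1 -165.3  115.5] target-axes mm [ 125.  -165.3  115.5] turn deg [-0.01  0.01  0.  ] world [ 140.5  152.4 -115.5]
```

```bash
python3 -m inch '53 .03 -.055 0 0 0 0;53 .03 -.055 0 0 0 0;53 .03 -.055 0 0 0 0;53 0 0 0 0 10 0;53 0 0 0 0 10 0'; python3 -m inch '53 0 0 0 0 10 0;53 0 0 0 0 10 0;53 0 0 0 0 0 0'
python3 - <<'E'
from h import *
X,M=target(38,40,.15); delta(X,M)
E
```

```text
clock: 2.48
position: [0.4906, -0.1238, 0.4268]
ee_rot: [3.073, -0.145, 0.548]
wrist_force: [0.5, -0.1, 0.0]
width: 0.0501
clock: 2.85
position: [0.4846, -0.1239, 0.4234]
ee_rot: [2.924, -0.145, 1.051]
wrist_force: [0.7, 0.2, 0.3]
width: 0.0497
t 2.85 pos [ 0.4846 -0.1239  0.4234] q [ 0.33 -0.09 -0.05  2.2  -0.34  0.37 -1.12] w 0.0497 F [0.7 0.2 0.3]
shift now-axes mm [-11.9  -1.9 210.8] target-axes mm [-13.6  -2.1 210.7] turn deg [-0.05  0.47 -0.14] world [ 124.6  -10.  -170.2]
```

```bash
python3 -m inch '53 -.013 -.002 .04 0 0 0;53 0 0 .04 0 0 0;53 0 0 .04 0 0 0;53 0 0 .04 0 0 0;53 0 0 .04 0 0 0'
python3 - <<'E'
from h import *
X,M=target(38,38,.081); delta(X,M)
from bench import ctrl
i=1
for n in("scene","top"):
    f=ctrl.grab_frame(n); np.savez(f"{n}{i}.npz",**f)
    x0,y0=((125,120) if n=="scene" else (230,115)); a=cv2.cvtColor(f["color"],cv2.COLOR_RGB2BGR)[y0:y0+150,x0:x0+150]
    cv2.imwrite(f"pics/{n}z{i}.png",cv2.resize(a,(600,600),interpolation=cv2.INTER_CUBIC))
E
```

```text
clock: 3.48
position: [0.584, -0.1265, 0.3164]
ee_rot: [-2.964, 0.134, -0.989]
wrist_force: [0.7, -0.8, 0.3]
width: 0.05
t 3.475 pos [ 0.584  -0.1265  0.3164] q [ 0.02  0.24  0.28  2.16 -1.1   0.24 -0.38] w 0.05 F [ 0.7 -0.8  0.3]
shift now-axes mm [-15.6  11.  134.8] target-axes mm [-18.6   4.9 134.7] turn deg [-2.52  1.21 -0.48] world [  67.5  -11.5 -117.6]
```

View pics/scenez1.png

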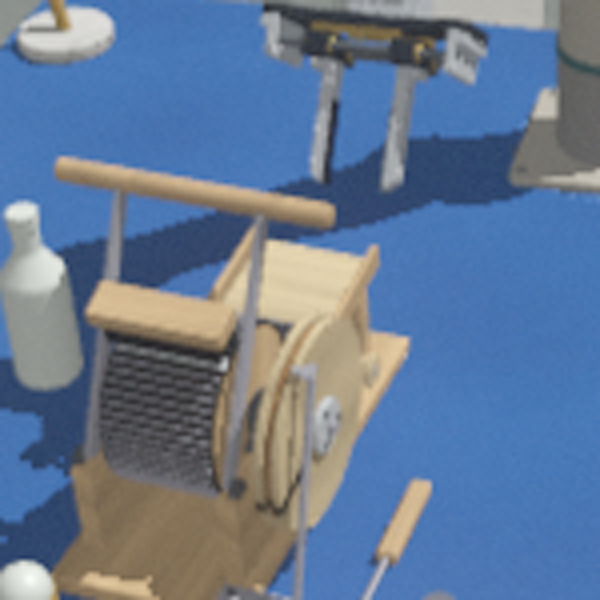

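View pics/topz1.png

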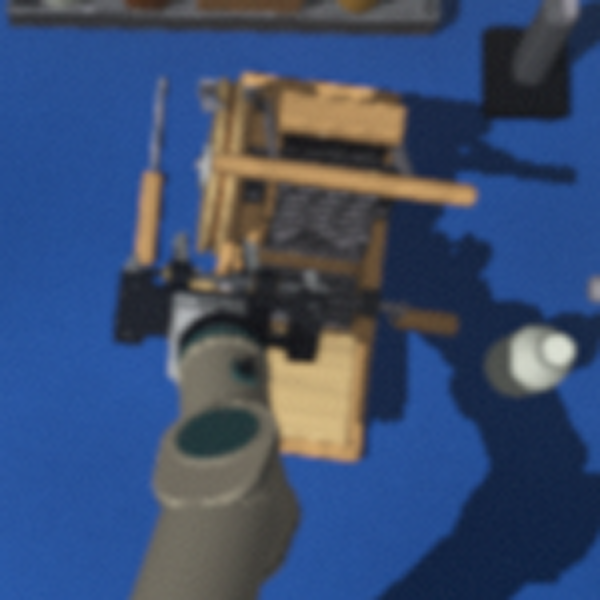

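```bash
cat > rec.py <<'E'
from bench import ctrl
import json
s=ctrl.sense(); json_line=json.dumps([list(map(float,s[k])) for k in("q","position","ee_rot")]); open("data.jsonl","a").write(json_line+"\n")
print(s["q"].round(3),s["position"].round(4),s["ee_rot"].round(3))
E
python3 rec.py
cat > fit.py <<'E'
import json,itertools,numpy as np
from scipy.optimize import least_squares
from scipy.spatial.transform import Rotation as Ro
D=[([1.17420313,0.62932952,0.03840857,1.51832301,-0.02705084,0.99630497,-0.01999313],[0.21097929,-0.61416349,0.22657862],[-3.09691266e+00,-5.16952783e-01,4.16565285e-04]),
([.56,.19,.01,1.66,0,1.3,-1.1],[.3847,-.2781,.4273],[-3.138,.152,0]),
([.33,-.09,-.05,2.2,-.34,.37,-1.12],[.4846,-.1239,.4234],[2.924,-.145,1.051])]
D+=[json.loads(l) for l in open("data.jsonl")]
def rots(q,s):
    out=[];R=Ro.identity()
    for i,a in enumerate("zyzyzyz"):
        R=R*Ro.from_euler(a,s[i]*q[i]); out.append(R)
    return out
def fk(q,s,R0,RE,L):
    r=rots(q,s); p=np.array([0,0,L[0]])+r[1].apply([L[4],0,L[1]])+r[3].apply([L[5],0,L[2]])+r[5].apply([L[6],0,L[3]])
    return R0.apply(p), R0*r[6]*RE
if __name__=="__main__":
    best=[]
    for s in itertools.product([1,-1],repeat=4):
        S=[s[0],1,s[1],1,s[2],1,s[3]]
        def f(x):
            e=[]
            for q,p,w in D:
                P,R=fk(q,S,Ro.from_euler("z",x[0]),Ro.from_euler("z",x[1]),[*x[2:6],*x[6:9]])
                e+=list((P-p)*3)+list((Ro.from_rotvec(w).inv()*R).as_rotvec())
            return np.array(e)
        for a0 in (0,np.pi):
          for a1 in(0,1.57,3.14,-1.57):
            o=least_squares(f,[a0,a1,.3,.4,.4,.2,0,0,0]); best.append((o.cost,S,o.x.round(4).tolist(),np.abs(o.fun).max()))
    best.sort(key=lambda b:b[0])
    for b in best[:4]: print(b)
E
python3 fit.py
```

```text
[ 0.026  0.245  0.272  2.162 -1.096  0.237 -0.379] [ 0.585  -0.1276  0.3157] [-2.965  0.138 -0.989]
(np.float64(0.001062663976449429), [-1, 1, -1, 1, -1, 1, -1], [-0.0441, 1.5297, 0.321, 0.5449, 0.3723, 0.3352, 0.0116, -0.0116, -0.0018], np.float64(0.027694651799940823))
(np.float64(0.0010626639764494327), [-1, 1, -1, 1, -1, 1, -1], [-0.0441, 1.5297, 0.321, 0.5449, 0.3723, 0.3352, 0.0116, -0.0116, -0.0018], np.float64(0.02769465149584694))
(np.float64(0.001062663976449437), [-1, 1, -1, 1, -1, 1, -1], [-0.0441, 1.5297, 0.321, 0.5449, 0.3723, 0.3352, 0.0116, -0.0116, -0.0018], np.float64(0.027694651455283544))
(np.float64(0.001062663976449502), [-1, 1, -1, 1, -1, 1, -1], [-0.0441, 1.5297, 0.321, 0.5449, 0.3723, 0.3352, 0.0116, -0.0116, -0.0018], np.float64(0.027694649021369023))
```

```bash
python3 -m inch '53 0 0 -.05 0 0 0;53 0 0 -.05 0 0 0;53 0 0 0 0 0 0'; python3 rec.py; python3 -m inch '53 0 0 -.04 0 0 0;53 0 0 -.02 0 -10 0;53 0 0 0 0 -10 0;53 0 0 0 0 0 0'; python3 rec.py;python3 -m inch '53 0 0 0 0 -10 0;53 0 0 0 0 -10 0;53 0 0 0 0 0 0'; python3 rec.py
sed -i 's/^D+=/D=[D[0]]+/;s/^D=\[D\[0\]\]+\[json/D=[D[0]]+[json/' fit.py; python3 fit.py | head -1
```

```text
clock: 3.95
position: [0.5288, -0.1254, 0.3924]
ee_rot: [-2.961, 0.136, -1.001]
wrist_force: [0.5, 0.2, 0.3]
width: 0.0499
[-0.29   0.039  0.6    2.157 -0.547  0.368 -0.906] [ 0.5288 -0.1254  0.3924] [-2.961  0.136 -1.001]
clock: 4.45
position: [0.4969, -0.1229, 0.4346]
ee_rot: [-3.073, 0.127, -0.487]
wrist_force: [0.0, -0.0, -0.7]
width: 0.0494
[-0.299  0.086  0.609  1.828 -0.191  0.952 -1.265] [ 0.4969 -0.1229  0.4346] [-3.073  0.127 -0.487]
clock: 4.82
position: [0.4954, -0.1228, 0.431]
ee_rot: [-3.096, 0.118, 0.06]
wrist_force: [-1.0, 0.3, 0.2]
width: 0.05
[-0.227  0.321  0.628  1.538 -0.217  1.397 -1.223] [ 0.4954 -0.1228  0.431 ] [-3.096  0.118  0.06 ]
(np.float64(0.0006738791610700865), [-1, 1, -1, 1, -1, 1, -1], [-0.0354, 1.5386, 0.3534, 0.5637, 0.3939, 0.3671, -0.0135, 0.0081, -0.0041], np.float64(0.021420510346793917))
```

```bash
python3 - <<'E'
from fit import *
S=[-1,1,-1,1,-1,1,-1]
for q,p,w in D:
    r=rots(q,S)[6]; e=Ro.from_rotvec(w).inv()*r*Ro.from_euler("z",np.pi/2); print(np.degrees(e.as_rotvec()).round(2))
# linear LSQ for offsets
A=[];b=[]
for q,p,w in D:
    r=rots(q,S); I=np.eye(3)
    A.append(np.hstack([I[:,2:],r[1].as_matrix(),r[3].as_matrix(),r[5].as_matrix()])); b.append(p)
A=np.vstack(A);b=np.hstack(b)
for idx in([0,3,6,9],list(range(10)),[0,2,3,5,6,8,9]):
    x,res,rk,sv=np.linalg.lstsq(A[:,idx],b,rcond=1e-3); print(idx,x.round(4),np.abs(A[:,idx]@x-b).max())
E
```

```text
[0. 0. 0.]
[ 0. -0. -0.]
[0. 0. 0.]
[0. 0. 0.]
[ 0.  0. -0.]
[0, 3, 6, 9] [0.3708 0.5127 0.4068 0.3294] 0.022634416380229255
[0, 1, 2, 3, 4, 5, 6, 7, 8, 9] [ 3.362e-01 -0.000e+00 -1.150e-02  5.591e-01 -0.000e+00 -1.620e-02
  3.821e-01 -0.000e+00 -4.000e-04  3.537e-01] 1.2163791085484377e-09
[0, 2, 3, 5, 6, 8, 9] [ 3.362e-01 -1.150e-02  5.591e-01 -1.620e-02  3.821e-01 -4.000e-04
  3.537e-01] 3.698174239064045e-09
```

```bash
cat > kin.py <<'E'
import numpy as np
from scipy.optimize import least_squares
from scipy.spatial.transform import Rotation as Ro
from h import target
lo=np.array([-3.06,-.37,-1.25,.18,-1.1,.23,-2.94]);hi=np.array([3.06,2.12,1.32,2.47,4.24,1.98,2.94])
S=[-1,1,-1,1,-1,1,-1]
O=[(.0,0,.3362),(0,-.0115,.5591),(0,-.0162,.3821),(0,-.0004,.3537)]
E=Ro.from_euler("z",np.pi/2)
def fk(q,full=False):
    R=Ro.identity();p=np.array(O[0]);P=[p]
    for i,a in enumerate("zyzyzyz"):
        R=R*Ro.from_euler(a,S[i]*q[i])
        if i in(1,3,5): p=p+R.apply(O[(i+1)//2]);P.append(p)
    return (p,R*E,P) if full else (p,R*E)
def ik(X,M,q0,w=0.,qr=None,m=.03):
    M=Ro.from_matrix(M)
    def f(q):
        p,R=fk(q); e=np.r_[(p-X)*5,(M.inv()*R).as_rotvec()]
        return e if not w else np.r_[e,w*(q-(q0 if qr is None else qr))]
    o=least_squares(f,np.clip(q0,lo+m+.001,hi-m-.001),bounds=(lo+m,hi-m)); p,R=fk(o.x)
    return o.x,np.linalg.norm(p-X),(M.inv()*R).magnitude()
E
python3 - <<'E'
from kin import *
rng=np.random.default_rng(0)
for flip in(0,1):
  for L in(36,45,55,65):
    X,M=target(L,L,.081)
    if flip: M=M@np.diag([-1,-1,1])
    sols=[]
    for k in range(60):
        q,a,b=ik(X,M,rng.uniform(lo,hi))
        if a<5e-4 and b<2e-3:
            sols.append(q)
    print(flip,L,len(sols))
    for q in sols[:60:max(1,len(sols)//8)]: print("  ",q.round(2), "elbow",fk(q,1)[2][1].round(2),"wrist",fk(q,1)[2][2].round(2))
E
```

```text
0 36 28
   [ 0.6   0.57 -0.57  2.11  2.01  0.27  2.87] elbow [ 0.24 -0.18  0.81] wrist [ 0.45 -0.12  0.49]
   [-0.06  0.55  0.37  2.13  4.2   0.29  0.55] elbow [0.29 0.01 0.81] wrist [ 0.45 -0.12  0.49]
   [-0.06  0.55  0.37  2.13  4.2   0.29  0.55] elbow [0.29 0.01 0.81] wrist [ 0.45 -0.12  0.49]
   [-0.07  0.55  0.38  2.13  4.21  0.29  0.54] elbow [0.29 0.01 0.81] wrist [ 0.45 -0.12  0.49]
   [-0.03  0.54  0.32  2.13  4.16  0.26  0.59] elbow [ 0.29 -0.    0.82] wrist [ 0.45 -0.12  0.49]
   [-0.05  0.55  0.36  2.13  4.19  0.28  0.56] elbow [0.29 0.   0.81] wrist [ 0.45 -0.12  0.49]
   [-0.06  0.55  0.37  2.13  4.2   0.29  0.55] elbow [0.29 0.01 0.81] wrist [ 0.45 -0.12  0.49]
   [ 0.62  0.58 -0.61  2.11  1.98  0.29  2.91] elbow [ 0.24 -0.19  0.8 ] wrist [ 0.45 -0.12  0.49]
   [ 0.59  0.57 -0.57  2.11  2.02  0.26  2.86] elbow [ 0.25 -0.18  0.81] wrist [ 0.45 -0.12  0.49]
   [-0.06  0.55  0.38  2.13  4.21  0.29  0.54] elbow [0.29 0.01 0.81] wrist [ 0.45 -0.12  0.49]
0 45 23
   [-0.5   1.02  1.29  2.3   4.12  1.17  0.4 ] elbow [0.42 0.22 0.63] wrist [ 0.4  -0.11  0.44]
   [0.19 0.57 0.
[... 3911 characters left out ...]

   [ 0.53  0.72 -0.44  2.43  3.03  0.92 -1.22] elbow [ 0.31 -0.2   0.76] wrist [ 0.35 -0.11  0.38]
   [ 0.71  0.8  -0.73  2.42  2.85  0.95 -0.95] elbow [ 0.3  -0.27  0.73] wrist [ 0.35 -0.11  0.38]
   [ 0.51  0.72 -0.41  2.43  3.05  0.92 -1.24] elbow [ 0.32 -0.19  0.76] wrist [ 0.35 -0.11  0.38]
   [ 0.07  0.71  0.24  2.44  3.4   0.99 -1.75] elbow [ 0.36 -0.04  0.76] wrist [ 0.35 -0.11  0.38]
   [ 0.21  0.69  0.02  2.44  3.28  0.95 -1.59] elbow [ 0.35 -0.09  0.77] wrist [ 0.35 -0.11  0.38]
   [ 0.44  0.71 -0.31  2.43  3.1   0.92 -1.32] elbow [ 0.32 -0.17  0.76] wrist [ 0.35 -0.11  0.38]
   [ 0.72  0.8  -0.74  2.42  2.85  0.95 -0.95] elbow [ 0.29 -0.27  0.73] wrist [ 0.35 -0.11  0.38]
1 65 0
```

```bash
python3 - <<'E'
from kin import *
F=np.diag([-1,-1,1])
for q0 in([.54,.6,-.47,2.27,2.83,.5,-1.07],[.84,.75,-.96,2.27,2.37,.67,-.51]):
  q0=np.array(q0)
  for L in(38,45,52,56):
    q=q0.copy(); print("L",L)
    for r in(.081,.12,.16,.2,.25):
        X,M=target(L,L,r); q,a,b=ik(X,M@F,q,.01); print("  ",r,q.round(2),round(a*1e3,1),round(np.degrees(b),1),X.round(3))
E
```

```text
L 38
   0.081 [ 0.53  0.56 -0.47  2.15  2.41  0.26 -0.68] 0.1 0.1 [ 0.651 -0.138  0.199]
   0.12 [ 0.64  0.5  -0.61  2.18  2.13  0.26 -0.41] 0.0 0.0 [ 0.628 -0.136  0.23 ]
   0.16 [ 0.77  0.44 -0.75  2.2   1.85  0.26 -0.13] 0.0 0.0 [ 0.603 -0.133  0.261]
   0.2 [ 0.91  0.37 -0.91  2.21  1.56  0.26  0.15] 0.0 0.0 [ 0.579 -0.131  0.293]
   0.25 [ 1.19  0.32 -1.21  2.21  1.2   0.31  0.5 ] 0.0 0.0 [ 0.548 -0.128  0.332]
L 45
   0.081 [ 0.54  0.6  -0.47  2.27  2.83  0.5  -1.07] 0.0 0.0 [ 0.644 -0.137  0.192]
   0.12 [ 0.57  0.52 -0.49  2.32  2.83  0.46 -1.09] 0.0 0.0 [ 0.617 -0.135  0.22 ]
   0.16 [ 0.62  0.43 -0.52  2.36  2.84  0.4  -1.11] 0.0 0.0 [ 0.589 -0.132  0.248]
   0.2 [ 0.68  0.33 -0.56  2.39  2.86  0.33 -1.15] 0.0 0.0 [ 0.56  -0.129  0.276]
   0.25 [ 1.06  0.26 -0.97  2.41  2.53  0.26 -0.82] 0.1 0.1 [ 0.525 -0.126  0.312]
L 52
   0.081 [ 0.58  0.69 -0.52  2.38  2.93  0.79 -1.13] 0.0 0.0 [ 0.638 -0.137  0.185]
   0.12 [ 0.75  0.67 -0.76  2.44  2.78  0.8  -0.95] 0.4 0.2 [ 0.607 -0.134  0.209]
   0.16 [ 1.04  0.74 -1.22  2.44  2.38  0.81 -0.51] 6.1 2.8 [ 0.576 -0.131  0.234]
   0.
[... 1571 characters left out ...]
0.0 [ 0.607 -0.134  0.209]
   0.16 [ 1.04  0.74 -1.22  2.44  2.38  0.81 -0.51] 6.1 2.8 [ 0.576 -0.131  0.234]
   0.2 [ 1.12  0.59 -1.22  2.44  2.33  0.62 -0.52] 10.5 5.1 [ 0.544 -0.128  0.258]
   0.25 [ 1.25  0.39 -1.22  2.44  2.36  0.36 -0.59] 14.1 7.1 [ 0.505 -0.124  0.289]
L 56
   0.081 [ 0.88  0.95 -1.03  2.43  2.69  1.07 -0.66] 0.0 0.0 [ 0.634 -0.136  0.18 ]
   0.12 [ 1.    0.93 -1.22  2.44  2.5   1.   -0.49] 8.2 3.3 [ 0.602 -0.133  0.202]
   0.16 [ 1.07  0.77 -1.22  2.44  2.42  0.8  -0.51] 14.9 6.7 [ 0.569 -0.13   0.224]
   0.2 [ 1.15  0.62 -1.22  2.44  2.38  0.6  -0.52] 19.6 9.4 [ 0.536 -0.127  0.247]
   0.25 [ 1.28  0.42 -1.22  2.44  2.41  0.33 -0.59] 23.8 11.9 [ 0.495 -0.123  0.275]
```

```bash
cat > step.py <<'E'
import sys
from kin import *
from bench import ctrl
np.set_printoptions(suppress=True)
def rows(qg,n,show=5):
    s=ctrl.sense(); q=s["q"]; p,R=s["position"],Ro.from_rotvec(s["ee_rot"])
    print("t",s["clock"],"q",q.round(2),"F",s["wrist_force"].round(1),"w",s["width"].round(4))
    for i in range(1,n+1):
        qi=q+(qg-q)*i/n; p2,R2,P=fk(qi,True)
        d=R.inv().apply(p2-p); w=np.degrees((R.inv()*R2).as_rotvec())
        if i<=show: print((d).round(3),w.round(1),"|",p2.round(3),R2.as_matrix()[:,2].round(2))
        elif i%3==0: print("   later",p2.round(3),R2.as_matrix()[:,2].round(2),np.linalg.norm(w).round(1))
        p,R=p2,R2
if __name__=="__main__": rows(np.array([float(x) for x in sys.argv[2].split()]),int(sys.argv[1]))
E
python3 step.py 26 ".98 .5 -1.05 2.37 2.3 .5 -.55"
```

```text
Traceback (most recent call last):
  File "step.py", line 14, in <module>
    if __name__=="__main__": rows(np.array([float(x) for x in sys.argv[2].split()]),int(sys.argv[1]))
                             ~~~~^^^^^^^^^^^^^^^^^^^^^^^^^^^^^^^^^^^^^^^^^^^^^^^^^^^^^^^^^^^^^^^^^^^^
  File "step.py", line 7, in rows
    print("t",s["clock"],"q",q.round(2),"F",s["wrist_force"].round(1),"w",s["width"].round(4))
                                                                          ^^^^^^^^^^^^^^^^
AttributeError: 'float' object has no attribute 'round'
```

```bash
sed -i 's/s\["width"\].round(4)/round(s["width"],4)/' step.py; python3 step.py 26 ".98 .5 -1.05 2.37 2.3 .5 -.55"
```

```text
t 4.825 q [-0.23  0.32  0.63  1.54 -0.22  1.4  -1.22] F [-1.   0.3  0.2] w 0.05
[-0.011  0.029  0.018] [-4.2 -2.5 -3.1] | [ 0.481 -0.15   0.412] [-0.08 -0.03 -1.  ]
[-0.011  0.026  0.018] [-4.1 -2.4 -3.6] | [ 0.468 -0.176  0.396] [-0.12 -0.1  -0.99]
[-0.011  0.024  0.017] [-3.9 -2.3 -4. ] | [ 0.457 -0.202  0.383] [-0.16 -0.17 -0.97]
[-0.01   0.021  0.017] [-3.7 -2.2 -4.4] | [ 0.447 -0.227  0.371] [-0.18 -0.24 -0.95]
[-0.009  0.019  0.016] [-3.6 -2.  -4.8] | [ 0.44  -0.251  0.361] [-0.2  -0.3  -0.93]
   later [ 0.435 -0.273  0.353] [-0.21 -0.37 -0.91] 6.4
   later [ 0.436 -0.329  0.334] [-0.17 -0.53 -0.83] 6.8
   later [ 0.46  -0.362  0.316] [-0.05 -0.63 -0.77] 7.2
   later [ 0.499 -0.364  0.298] [ 0.13 -0.66 -0.74] 7.5
   later [ 0.541 -0.334  0.28 ] [ 0.33 -0.6  -0.73] 7.7
   later [ 0.572 -0.272  0.267] [ 0.52 -0.45 -0.73] 7.9
   later [ 0.583 -0.187  0.263] [ 0.66 -0.23 -0.72] 8.0
```

```bash
python3 step.py 26 ".98 .15 -1.05 2.3 2.3 .5 -.55"; python3 -c "
from kin import *
p,R=fk([.98,.15,-1.05,2.3,2.3,.5,-.55]);print(p,R.as_matrix())"
```

```text
t 4.825 q [-0.23  0.32  0.63  1.54 -0.22  1.4  -1.22] F [-1.   0.3  0.2] w 0.05
[-0.011  0.029  0.011] [-4.1 -1.6 -3.2] | [ 0.482 -0.15   0.419] [-0.07 -0.03 -1.  ]
[-0.011  0.027  0.011] [-4.  -1.5 -3.5] | [ 0.469 -0.177  0.41 ] [-0.09 -0.1  -0.99]
[-0.011  0.025  0.01 ] [-4.  -1.4 -3.9] | [ 0.459 -0.203  0.403] [-0.11 -0.17 -0.98]
[-0.01   0.023  0.01 ] [-4.  -1.3 -4.2] | [ 0.45  -0.228  0.398] [-0.12 -0.24 -0.96]
[-0.01   0.021  0.009] [-3.9 -1.2 -4.5] | [ 0.444 -0.252  0.396] [-0.13 -0.31 -0.94]
   later [ 0.44  -0.275  0.395] [-0.12 -0.37 -0.92] 6.3
   later [ 0.444 -0.331  0.402] [-0.05 -0.55 -0.83] 6.7
   later [ 0.471 -0.364  0.418] [ 0.09 -0.68 -0.73] 7.1
   later [ 0.512 -0.366  0.438] [ 0.28 -0.73 -0.63] 7.5
   later [ 0.556 -0.335  0.457] [ 0.48 -0.69 -0.54] 7.8
   later [ 0.592 -0.273  0.467] [ 0.67 -0.57 -0.47] 8.0
   later [ 0.608 -0.189  0.465] [ 0.81 -0.39 -0.45] 8.2
[ 0.60338623 -0.12575572  0.45386499] [[-0.49563861  0.14318325  0.85664516]
 [-0.14857942  0.9577999  -0.2460559 ]
 [-0.85572573 -0.24923464 -0.45344853]]
```

```bash
python3 -m inch '53 -.011 .029 .011 -4.1 -1.6 -3.2;53 -.011 .027 .011 -4 -1.5 -3.5;53 -.011 .025 .01 -4 -1.4 -3.9;53 -.01 .023 .01 -4 -1.3 -4.2;53 -.01 .021 .009 -3.9 -1.2 -4.5'; python3 step.py 20 ".98 .15 -1.05 2.3 2.3 .5 -.55"
```

```text
clock: 5.45
position: [0.4406, -0.2543, 0.3983]
ee_rot: [2.814, 0.389, -0.234]
wrist_force: [-0.3, -0.4, 0.5]
width: 0.0499
t 5.45 q [-0.23  0.31  0.65  1.7   0.16  1.19 -0.96] F [-0.3 -0.4  0.5] w 0.0499
[-0.013  0.019  0.012] [-3.5 -2.  -5.1] | [ 0.433 -0.278  0.394] [-0.13 -0.37 -0.92]
[-0.011  0.017  0.011] [-3.6 -1.7 -5.4] | [ 0.428 -0.301  0.393] [-0.13 -0.43 -0.89]
[-0.009  0.016  0.009] [-3.6 -1.4 -5.6] | [ 0.427 -0.321  0.393] [-0.12 -0.49 -0.86]
[-0.007  0.015  0.007] [-3.8 -1.2 -5.8] | [ 0.429 -0.339  0.394] [-0.1  -0.55 -0.83]
[-0.005  0.015  0.006] [-3.9 -0.9 -6. ] | [ 0.434 -0.354  0.397] [-0.06 -0.6  -0.8 ]
   later [ 0.443 -0.366  0.401] [-0.01 -0.64 -0.76] 7.4
   later [ 0.484 -0.38   0.417] [ 0.17 -0.73 -0.67] 7.8
   later [ 0.536 -0.355  0.436] [ 0.4  -0.71 -0.57] 8.2
   later [ 0.581 -0.292  0.453] [ 0.63 -0.6  -0.5 ] 8.5
   later [ 0.605 -0.198  0.459] [ 0.79 -0.4  -0.46] 8.7
```

```bash
python3 -m inch '53 -.013 .019 .012 -3.5 -2 -5.1;53 -.011 .017 .011 -3.6 -1.7 -5.4;53 -.009 .016 .009 -3.6 -1.4 -5.6;53 -.007 .015 .007 -3.8 -1.2 -5.8;53 -.005 .015 .006 -3.9 -.9 -6'; python3 step.py 16 ".98 .15 -1.05 2.3 2.3 .5 -.55"
```

```text
clock: 6.08
position: [0.4328, -0.3543, 0.3966]
ee_rot: [2.343, 0.992, -0.409]
wrist_force: [-0.6, 0.3, 0.2]
width: 0.0503
t 6.075 q [-0.24  0.31  0.65  1.86  0.55  0.92 -0.72] F [-0.6  0.3  0.2] w 0.0503
[-0.003  0.009  0.009] [-2.6 -1.1 -6.2] | [ 0.436 -0.366  0.394] [-0.04 -0.63 -0.77]
[-0.001  0.01   0.007] [-2.9 -0.8 -6.3] | [ 0.443 -0.376  0.393] [-0.   -0.67 -0.75]
[0.001 0.011 0.004] [-3.3 -0.6 -6.3] | [ 0.453 -0.382  0.393] [ 0.04 -0.69 -0.72]
[0.002 0.012 0.002] [-3.6 -0.5 -6.3] | [ 0.466 -0.385  0.394] [ 0.1  -0.71 -0.7 ]
[ 0.003  0.014 -0.001] [-3.9 -0.4 -6.2] | [ 0.48  -0.384  0.397] [ 0.16 -0.72 -0.68]
   later [ 0.496 -0.379  0.4  ] [ 0.23 -0.72 -0.65] 7.5
   later [ 0.546 -0.34   0.416] [ 0.46 -0.67 -0.58] 7.8
   later [ 0.587 -0.266  0.436] [ 0.67 -0.53 -0.51] 8.2
   later [ 0.605 -0.163  0.452] [ 0.82 -0.32 -0.46] 8.5
```

```bash
python3 - <<'E'
from kin import *
F=np.diag([-1,-1,1]); 
for L in(38,41,45,50,55):
    q=np.array([-.1,.6,.45,2.29,3.7,.6,-2.1])
    for r in(.081,.12,.16,.2):
        X,M=target(L,L,r); q,a,b=ik(X,M@F,q,.01); print(L,r,q.round(2),round(a*1e3,1),round(np.degrees(b),1),X.round(3))
E
python3 step.py 20 "-.2 .3 .6 2.2 3.6 .8 -1.95"
```

```text
38 0.081 [ 0.03  0.54  0.25  2.16  3.88  0.29 -2.25] 0.0 0.0 [ 0.651 -0.138  0.199]
38 0.12 [-0.01  0.46  0.3   2.19  4.04  0.26 -2.41] 0.0 0.0 [ 0.628 -0.136  0.23 ]
38 0.16 [-0.08  0.38  0.39  2.23  4.21  0.26 -2.57] 0.8 0.7 [ 0.603 -0.133  0.261]
38 0.2 [-0.15  0.3   0.47  2.29  4.21  0.26 -2.56] 3.2 2.7 [ 0.579 -0.131  0.293]
41 0.081 [-0.05  0.57  0.37  2.22  3.8   0.43 -2.19] 0.0 0.0 [ 0.648 -0.138  0.196]
41 0.12 [-0.04  0.48  0.36  2.26  3.84  0.38 -2.2 ] 0.0 0.0 [ 0.623 -0.135  0.226]
41 0.16 [-0.02  0.38  0.32  2.29  3.89  0.31 -2.24] 0.0 0.0 [ 0.597 -0.133  0.256]
41 0.2 [-0.07  0.29  0.38  2.31  4.09  0.26 -2.42] 0.0 0.0 [ 0.571 -0.13   0.286]
45 0.081 [-0.1   0.61  0.45  2.29  3.7   0.61 -2.1 ] 0.0 0.0 [ 0.644 -0.137  0.192]
45 0.12 [-0.1   0.53  0.46  2.34  3.73  0.57 -2.1 ] 0.0 0.0 [ 0.617 -0.135  0.22 ]
45 0.16 [-0.11  0.43  0.46  2.38  3.76  0.51 -2.1 ] 0.0 0.0 [ 0.589 -0.132  0.248]
45 0.2 [-0.11  0.32  0.45  2.41  3.8   0.43 -2.12] 0.0 0.0 [ 0.56  -0.129  0.276]
50 0.081 [-0.11  0.68  0.48  2.37  3.6   0.82 -2.01] 0.0 0.0 [ 0.639 -0.137  0.187]
50 0.12 [-0.11  0.6 
[... 648 characters left out ...]
031  0.021  0.002] [-4.1 -5.1 -2.2] | [ 0.427 -0.385  0.417] [-0.06 -0.69 -0.72]
[-0.027  0.023  0.002] [-4.4 -4.7 -2.3] | [ 0.427 -0.412  0.441] [-0.06 -0.76 -0.64]
[-0.024  0.024  0.001] [-4.7 -4.2 -2.5] | [ 0.431 -0.435  0.466] [-0.03 -0.83 -0.56]
[-0.021  0.026  0.001] [-5.  -3.8 -2.6] | [ 0.44  -0.454  0.492] [ 0.   -0.88 -0.47]
[-0.018  0.027 -0.   ] [-5.2 -3.3 -2.6] | [ 0.453 -0.467  0.518] [ 0.05 -0.92 -0.38]
   later [ 0.471 -0.476  0.543] [ 0.11 -0.95 -0.3 ] 6.7
   later [ 0.539 -0.47   0.605] [ 0.34 -0.94 -0.08] 6.7
   later [ 0.617 -0.419  0.634] [ 0.6  -0.8   0.05] 6.8
   later [ 0.683 -0.333  0.622] [ 0.83 -0.56  0.05] 6.9
   later [ 0.716 -0.227  0.571] [ 0.96 -0.27 -0.06] 7.0
```

```bash
python3 step.py 12 "-.2 .1 .55 2.3 2.2 .6 -1.4"; python3 - <<'E'
from kin import *
a=np.array([-.2,.1,.55,2.3,2.2,.6,-1.4]);b=np.array([-.11,.32,.45,2.41,3.8,.43,-2.12])
for i in range(9): p,R=fk(a+(b-a)*i/8);print(p.round(3),R.as_matrix()[:,2].round(2),R.as_matrix()[:,1].round(2))
E
```

```text
t 6.075 q [-0.24  0.31  0.65  1.86  0.55  0.92 -0.72] F [-0.6  0.3  0.2] w 0.0503
[-0.025  0.013  0.003] [-4.  -3.2 -2.2] | [ 0.425 -0.378  0.411] [-0.05 -0.67 -0.74]
[-0.021  0.014  0.003] [-4.1 -2.7 -2.4] | [ 0.421 -0.398  0.426] [-0.02 -0.73 -0.69]
[-0.017  0.014  0.002] [-4.3 -2.2 -2.6] | [ 0.421 -0.415  0.441] [ 0.02 -0.78 -0.63]
[-0.013  0.014  0.001] [-4.4 -1.7 -2.8] | [ 0.425 -0.427  0.455] [ 0.06 -0.82 -0.57]
[-0.009  0.014 -0.   ] [-4.5 -1.2 -2.9] | [ 0.431 -0.435  0.468] [ 0.12 -0.84 -0.52]
   later [ 0.44  -0.439  0.479] [ 0.18 -0.86 -0.48] 5.5
   later [ 0.474 -0.424  0.499] [ 0.39 -0.84 -0.38] 5.6
   later [ 0.505 -0.374  0.493] [ 0.6  -0.72 -0.35] 5.8
[ 0.505 -0.374  0.493] [ 0.6  -0.72 -0.35] [0.79 0.47 0.38]
[ 0.535 -0.349  0.485] [ 0.67 -0.66 -0.34] [0.74 0.59 0.33]
[ 0.56  -0.319  0.469] [ 0.73 -0.58 -0.35] [0.67 0.69 0.27]
[ 0.579 -0.286  0.446] [ 0.78 -0.49 -0.38] [0.59 0.78 0.21]
[ 0.591 -0.251  0.418] [ 0.81 -0.4  -0.43] [0.5  0.85 0.15]
[ 0.595 -0.217  0.386] [ 0.81 -0.31 -0.49] [0.41 0.91 0.1 ]
[ 0.591 -0.183  0.35 ] [ 0.8  -0.22 -0.56] [0.3  0.95 0.06]
[ 0.579 -0.153  0.313] [ 0.76 -0.14 -0.64] [0.2  0.98 0.03]
[ 0.559 -0.126  0.276] [ 0.7  -0.06 -0.71] [0.09 1.   0.  ]
```

```bash
python3 -m inch '53 -.025 .013 .003 -4 -3.2 -2.2;53 -.021 .014 .003 -4.1 -2.7 -2.4;53 -.017 .014 .002 -4.3 -2.2 -2.6;53 -.013 .014 .001 -4.4 -1.7 -2.8;53 -.009 .014 0 -4.5 -1.2 -2.9'; python3 step.py 7 "-.2 .1 .55 2.3 2.2 .6 -1.4"
```

```text
clock: 6.7
position: [0.4327, -0.4348, 0.466]
ee_rot: [1.837, 1.142, -0.487]
wrist_force: [-0.1, -0.1, 0.8]
width: 0.0498
t 6.7 q [-0.38  0.26  0.82  2.04  1.19  0.71 -0.97] F [-0.1 -0.1  0.8] w 0.0498
[-0.004  0.01   0.   ] [-3.9 -0.5 -3.3] | [ 0.439 -0.439  0.474] [ 0.17 -0.86 -0.49]
[-0.001  0.011 -0.002] [-4.1 -0.1 -3.3] | [ 0.448 -0.439  0.48 ] [ 0.24 -0.86 -0.45]
[ 0.002  0.012 -0.004] [-4.3  0.3 -3.3] | [ 0.458 -0.434  0.486] [ 0.31 -0.85 -0.42]
[ 0.005  0.013 -0.006] [-4.5  0.6 -3.3] | [ 0.47  -0.426  0.49 ] [ 0.38 -0.84 -0.39]
[ 0.008  0.014 -0.007] [-4.6  1.  -3.3] | [ 0.482 -0.413  0.492] [ 0.45 -0.81 -0.37]
   later [ 0.494 -0.395  0.494] [ 0.53 -0.77 -0.36] 5.9
```

Following well (q4 now 1.19, moving the right way).

```bash
python3 -m inch '53 -.004 .01 0 -3.9 -.5 -3.3;53 -.001 .011 -.002 -4.1 -.1 -3.3;53 .002 .012 -.004 -4.3 .3 -3.3;53 .005 .013 -.006 -4.5 .6 -3.3;53 .008 .014 -.007 -4.6 1 -3.3'; python3 step.py 12 "-.11 .22 .45 2.41 3.7 .43 -2.02"
```

```text
clock: 7.32
position: [0.4818, -0.4115, 0.492]
ee_rot: [1.371, 1.426, -0.387]
wrist_force: [0.1, -0.3, 0.8]
width: 0.05
t 7.325 q [-0.41  0.16  0.83  2.23  1.93  0.58 -1.3 ] F [ 0.1 -0.3  0.8] w 0.05
[ 0.01   0.022 -0.001] [-4.1  0.5 -4.4] | [ 0.502 -0.399  0.493] [ 0.52 -0.78 -0.36]
[ 0.013  0.022 -0.001] [-4.1  0.9 -4.4] | [ 0.522 -0.384  0.491] [ 0.58 -0.74 -0.34]
[ 0.015  0.022 -0.001] [-4.1  1.3 -4.3] | [ 0.541 -0.365  0.486] [ 0.64 -0.69 -0.34]
[ 0.017  0.022 -0.002] [-4.1  1.6 -4.3] | [ 0.557 -0.344  0.478] [ 0.69 -0.64 -0.35]
[ 0.019  0.022 -0.002] [-4.   1.9 -4.3] | [ 0.571 -0.32   0.467] [ 0.73 -0.58 -0.36]
   later [ 0.581 -0.295  0.453] [ 0.77 -0.51 -0.38] 6.2
   later [ 0.591 -0.215  0.399] [ 0.82 -0.3  -0.49] 6.2
   later [ 0.566 -0.139  0.336] [ 0.78 -0.09 -0.62] 6.2
```

```bash
python3 -m inch '53 .01 .022 -.001 -4.1 .5 -4.4;53 .013 .022 -.001 -4.1 .9 -4.4;53 .015 .022 -.001 -4.1 1.3 -4.3;53 .017 .022 -.002 -4.1 1.6 -4.3;53 .019 .022 -.002 -4 1.9 -4.3'; python3 step.py 9 "-.11 .22 .45 2.41 3.75 .43 -2.07"
```

```text
clock: 7.95
position: [0.5705, -0.3211, 0.4665]
ee_rot: [0.847, 1.759, -0.295]
wrist_force: [1.0, 0.2, -0.0]
width: 0.0503
t 7.95 q [-0.26  0.18  0.63  2.3   2.64  0.52 -1.57] F [ 1.   0.2 -0. ] w 0.0503
[ 0.016  0.019 -0.001] [-3.3  1.6 -3.2] | [ 0.58  -0.301  0.457] [ 0.76 -0.53 -0.38]
[ 0.017  0.019 -0.001] [-3.3  1.8 -3.2] | [ 0.587 -0.28   0.445] [ 0.79 -0.47 -0.4 ]
[ 0.018  0.018 -0.001] [-3.2  2.  -3.2] | [ 0.592 -0.258  0.432] [ 0.81 -0.41 -0.42]
[ 0.019  0.018 -0.001] [-3.1  2.2 -3.1] | [ 0.594 -0.236  0.418] [ 0.82 -0.35 -0.45]
[ 0.02   0.018 -0.001] [-3.   2.4 -3.1] | [ 0.593 -0.214  0.402] [ 0.83 -0.29 -0.48]
   later [ 0.59  -0.192  0.385] [ 0.82 -0.24 -0.52] 4.9
   later [ 0.564 -0.132  0.333] [ 0.77 -0.08 -0.63] 4.9
```

```bash
python3 -m inch '53 .016 .019 -.001 -3.3 1.6 -3.2;53 .017 .019 -.001 -3.3 1.8 -3.2;53 .018 .018 -.001 -3.2 2 -3.2;53 .019 .018 -.001 -3.1 2.2 -3.1;53 .02 .018 -.001 -3 2.4 -3.1'; python3 step.py 4 "-.11 .22 .45 2.41 3.75 .43 -2.07"
cat >> h.py <<'E'
F=np.diag([-1,-1,1])
def dl(phi,L,r):
    X,M=target(phi,L,r); delta(X,M@F)
E
python3 -c "
from h import *
dl(45,45,.2)"
```

```text
clock: 8.57
position: [0.5945, -0.2154, 0.4015]
ee_rot: [0.441, 2.028, -0.162]
wrist_force: [1.2, -0.4, -0.4]
width: 0.0502
t 8.575 q [-0.07  0.2   0.4   2.36  3.18  0.47 -1.76] F [ 1.2 -0.4 -0.4] w 0.0502
[ 0.02   0.018 -0.002] [-3.1  2.3 -3.1] | [ 0.592 -0.193  0.386] [ 0.83 -0.24 -0.51]
[ 0.022  0.018 -0.001] [-2.9  2.6 -3. ] | [ 0.586 -0.172  0.369] [ 0.82 -0.18 -0.55]
[ 0.023  0.017 -0.001] [-2.8  2.8 -3. ] | [ 0.576 -0.151  0.352] [ 0.8  -0.13 -0.59]
[ 0.024  0.016 -0.001] [-2.6  3.  -3. ] | [ 0.564 -0.132  0.333] [ 0.77 -0.08 -0.63]
t 8.575 pos [ 0.5945 -0.2154  0.4015] q [-0.07  0.2   0.4   2.36  3.18  0.47 -1.76] w 0.0502 F [ 1.2 -0.4 -0.4]
shift now-axes mm [144.4  57.9   6.2] target-axes mm [118.4  82.5  58.5] turn deg [-10.81  16.72 -13.24] world [ -34.1   86.2 -125.1]
```

```bash
python3 -m inch '53 .02 .018 -.002 -3.1 2.3 -3.1;53 .022 .018 -.001 -2.9 2.6 -3;53 .023 .017 -.001 -2.8 2.8 -3;53 .024 .016 -.001 -2.6 3 -3;53 0 0 0 0 0 0'
python3 -c "
from h import *
dl(45,45,.2); dl(43,43,.16)"
```

```text
clock: 9.2
position: [0.5656, -0.134, 0.3329]
ee_rot: [0.12, 2.244, -0.054]
wrist_force: [0.2, -0.1, -0.7]
width: 0.05
t 9.2 pos [ 0.5656 -0.134   0.3329] q [ 0.08  0.21  0.21  2.41  3.6   0.4  -1.92] w 0.05 F [ 0.2 -0.1 -0.7]
shift now-axes mm [47.6  4.1 30.8] target-axes mm [43.9  4.3 35.9] turn deg [-0.29  6.27 -0.45] world [ -5.2   4.9 -56.4]
t 9.2 pos [ 0.5656 -0.134   0.3329] q [ 0.08  0.21  0.21  2.41  3.6   0.4  -1.92] w 0.05 F [ 0.2 -0.1 -0.7]
shift now-axes mm [46.4  4.4 71.3] target-axes mm [35.7  4.3 77.3] turn deg [-0.28  8.27 -0.46] world [ 26.9   1.7 -80.8]
```

```bash
python3 -m inch '53 .024 .002 .015 0 3.1 0;53 .023 .002 .016 0 3.1 0;53 0 0 0 0 0 0'
python3 -c "
from h import *
dl(45,45,.16); dl(41,41,.083)
from bench import ctrl
for n in('top','scene'):
    f=ctrl.grab_frame(n); np.savez(n+'2.npz',**f)
    x0,y0=((125,120) if n=='scene' else (230,115)); a=cv2.cvtColor(f['color'],cv2.COLOR_RGB2BGR)[y0:y0+150,x0:x0+150]
    cv2.imwrite(f'pics/{n}z2.png',cv2.resize(a,(600,600),interpolation=cv2.INTER_CUBIC))
"
```

```text
clock: 9.57
position: [0.562, -0.1294, 0.2774]
ee_rot: [0.125, 2.35, -0.049]
wrist_force: [-0.2, 0.4, 0.3]
width: 0.0497
t 9.575 pos [ 0.562  -0.1294  0.2774] q [ 0.08  0.3   0.21  2.4   3.59  0.38 -1.92] w 0.0497 F [-0.2  0.4  0.3]
shift now-axes mm [ 2.   0.2 39.5] target-axes mm [ 1.8  0.1 39.6] turn deg [-0.26  0.21 -0.44] world [ 26.6  -2.5 -29.3]
t 9.575 pos [ 0.562  -0.1294  0.2774] q [ 0.08  0.3   0.21  2.4   3.59  0.38 -1.92] w 0.0497 F [-0.2  0.4  0.3]
shift now-axes mm [ -3.5   0.6 116.8] target-axes mm [-1.210e+01  1.000e-01  1.162e+02] turn deg [-0.25  4.21 -0.45] world [ 85.   -8.2 -79.8]
```

View pics/scenez2.png

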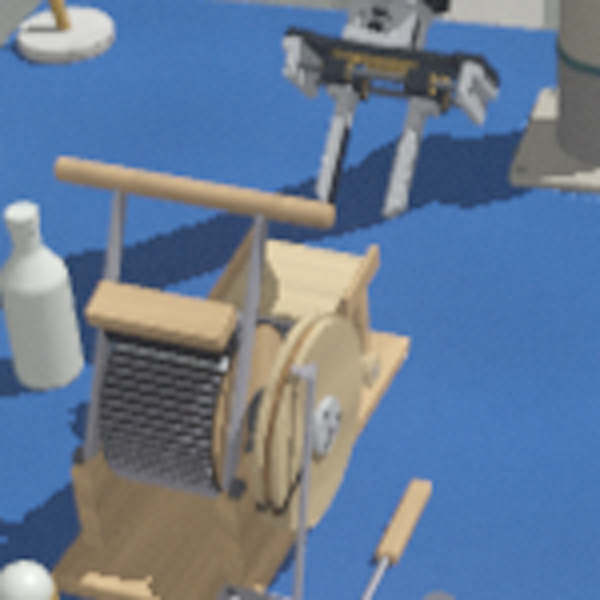

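View pics/topz2.png

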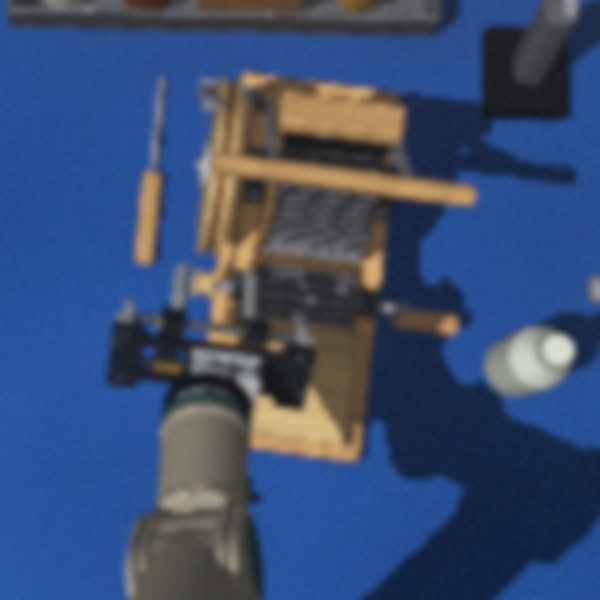

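```bash
python3 -m inch '53 0 0 .03 0 0 0;53 0 0 .03 0 0 0;53 0 0 .02 0 0 0;53 0 0 0 0 0 0'
python3 -c "
from h import *
dl(45,45,.081); dl(39,39,.081)"
```

```text
clock: 10.18
position: [0.6201, -0.1351, 0.222]
ee_rot: [0.123, 2.347, -0.049]
wrist_force: [-0.3, -0.1, 1.2]
width: 0.0504
t 10.175 pos [ 0.6201 -0.1351  0.222 ] q [ 0.05  0.49  0.23  2.33  3.53  0.5  -1.89] w 0.0504 F [-0.3 -0.1  1.2]
shift now-axes mm [ 4.2  0.3 38. ] target-axes mm [ 4.   0.2 38.1] turn deg [-0.22  0.36 -0.37] world [ 24.   -2.1 -29.7]
t 10.175 pos [ 0.6201 -0.1351  0.222 ] q [ 0.05  0.49  0.23  2.33  3.53  0.5  -1.89] w 0.0504 F [-0.3 -0.1  1.2]
shift now-axes mm [-4.3  0.4 38.5] target-axes mm [-8.5  0.2 37.8] turn deg [-0.2   6.36 -0.38] world [ 30.3  -2.8 -24. ]
```

```bash
python3 -m inch '53 -.003 0 .019 0 3.1 0;53 -.003 0 .019 0 3.1 0;53 0 0 0 0 0 0'
python3 -c "
from h import *
dl(39,39,.081)"; python3 -m inch '20 0 0 0 0 0 0;20 0 0 0 0 0 0;20 0 0 0 0 0 0;20 0 0 0 0 0 0' 15
python3 -c "
from h import *
dl(39,39,.081)"
```

```text
clock: 10.55
position: [0.6514, -0.1384, 0.2007]
ee_rot: [0.129, 2.452, -0.043]
wrist_force: [-0.3, 0.1, 0.8]
width: 0.0499
t 10.55 pos [ 0.6514 -0.1384  0.2007] q [ 0.11  0.53  0.13  2.18  3.62  0.28 -1.98] w 0.0499 F [-0.3  0.1  0.8]
shift now-axes mm [2.6 0.4 1.4] target-axes mm [2.6 0.4 1.5] turn deg [-0.15  0.37 -0.39] world [-1.   0.5 -2.7]
clock: 11.05
position: [0.6497, -0.1375, 0.1988]
ee_rot: [0.128, 2.456, -0.042]
wrist_force: [-5.0, 2.9, 5.3]
width: 0.0218
t 11.05 pos [ 0.6497 -0.1375  0.1988] q [ 0.11  0.53  0.13  2.18  3.62  0.28 -1.98] w 0.0218 F [-5.   2.9  5.3]
shift now-axes mm [-0.  -0.4  1.1] target-axes mm [-0.  -0.4  1.1] turn deg [-0.12  0.13 -0.37] world [ 0.6 -0.4 -0.8]
```

```bash
python3 -m inch '20 .0015 0 0 0 -1 0;20 .0029 0 0 0 -2 0;20 .0029 0 0 0 -2 0;20 .0029 0 .0001 0 -2 0;20 .0029 0 .0001 0 -2 0'
python3 -c "
from h import *
dl(48,48,.081)"
```

```text
clock: 11.68
position: [0.6419, -0.1366, 0.1908]
ee_rot: [0.119, 2.294, -0.05]
wrist_force: [3.2, 2.4, -0.8]
width: 0.0222
t 11.675 pos [ 0.6419 -0.1366  0.1908] q [ 0.03  0.61  0.27  2.34  3.48  0.68 -1.86] w 0.0222 F [ 3.2  2.4 -0.8]
shift now-axes mm [ 1.6 -0.4  0.6] target-axes mm [ 1.6 -0.4  0.6] turn deg [-0.16  0.39 -0.33] world [-0.7 -0.4 -1.6]
```

```bash
cat > look.py <<'E'
import sys
from h import *
from bench import ctrl
def look(i,lo,hi,pic=True):
    p=np.load("pose.npy"); n="scene"; f=ctrl.grab_frame(n); np.savez(f"{n}{i}.npz",**f)
    g=cv2.cvtColor(f["color"],cv2.COLOR_RGB2GRAY).astype(np.float32); th=np.arange(lo,hi,.02)
    for y in(.094,.096,.110,.112):
        a=np.radians(25)+th; q=proj(f,T(p,np.c_[.09*np.sin(a),0*a+y,.135+.09*np.cos(a)])).astype(np.float32)
        v=cv2.remap(g,q[:,0],q[:,1],1).ravel(); bg=np.convolve(np.pad(v,15,mode="edge"),np.ones(31)/31,"valid")
        k=v.argmin(); w=np.clip(bg-v-10,0,None)*(abs(th-th[k])<.12); print(y,"min at",th[k].round(2),v[k],"centroid",((w*th).sum()/max(w.sum(),1e-6)).round(3))
    x0,y0=125,140; a=cv2.cvtColor(f["color"],cv2.COLOR_RGB2BGR)[y0:y0+120,x0:x0+120]
    cv2.imwrite(f"pics/l{i}.png",cv2.resize(a,(600,600),interpolation=cv2.INTER_CUBIC))
look(sys.argv[1],float(sys.argv[2]),float(sys.argv[3]))
E
python3 -m inch '20 .0029 0 .0001 0 -2 0;20 .0029 0 .0001 0 -2 0;20 .0029 0 .0001 0 -2 0;20 .0020 0 0 0 -1.4 0;20 0 0 0 0 0 0'
python3 -c "
from h import *
dl(55,55,.081)"; python3 look.py 3 .6 1.7
```

```text
clock: 12.3
position: [0.6348, -0.1359, 0.1814]
ee_rot: [0.113, 2.169, -0.056]
wrist_force: [-1.5, 2.6, 2.5]
width: 0.0219
t 12.3 pos [ 0.6348 -0.1359  0.1814] q [ 0.04  0.73  0.28  2.45  3.4   1.02 -1.79] w 0.0219 F [-1.5  2.6  2.5]
shift now-axes mm [-0.3 -0.5  0.2] target-axes mm [-0.3 -0.5  0.2] turn deg [-0.19  0.62 -0.31] world [ 0.3 -0.6  0.1]
0.094 min at 1.1 56.256836 centroid 1.103
0.096 min at 1.1 64.08594 centroid 1.098
0.11 min at 1.1 54.789062 centroid 1.097
0.112 min at 1.08 68.63281 centroid 1.083
```

View pics/l3.png

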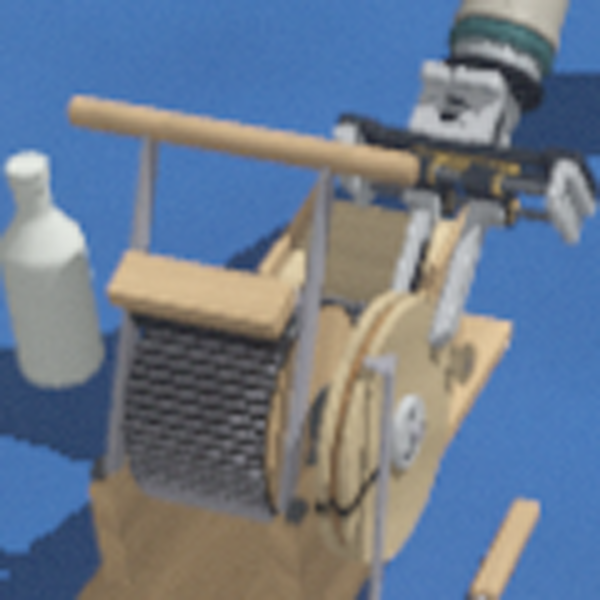

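```bash
python3 -m inch '45 0 0 0 0 0 0;45 0 0 0 0 0 0;45 -.0057 0 .0002 0 4 0;45 -.0057 0 .0002 0 4 0;45 -.0057 0 .0002 0 4 0'; python3 -m inch '45 -.0057 0 .0002 0 4 0;45 0 0 0 0 0 0'
python3 -c "
from h import *
dl(39,39,.081)"; python3 look.py 4 .6 1.7
```

```text
clock: 12.98
position: [0.645, -0.1379, 0.1944]
ee_rot: [0.125, 2.382, -0.048]
wrist_force: [0.2, 1.0, -0.5]
width: 0.0422
clock: 13.22
position: [0.6515, -0.1386, 0.2002]
ee_rot: [0.128, 2.444, -0.043]
wrist_force: [0.7, 0.4, 0.5]
width: 0.0422
t 13.225 pos [ 0.6515 -0.1386  0.2002] q [ 0.1   0.53  0.15  2.19  3.63  0.3  -1.99] w 0.0422 F [0.7 0.4 0.5]
shift now-axes mm [2.3 0.6 1. ] target-axes mm [2.3 0.6 1.1] turn deg [-0.16  0.83 -0.4 ] world [-1.1  0.7 -2.3]
0.094 min at 1.1 56.134766 centroid 1.101
0.096 min at 1.1 62.902344 centroid 1.097
0.11 min at 1.1 52.253906 centroid 1.097
0.112 min at 1.08 65.203125 centroid 1.084
```

```bash
python3 -m inch '20 0 .0005 0 0 0 0;20 0 0 0 0 0 0;20 0 0 0 0 0 0;20 .0015 0 0 0 -1 0;20 .0029 0 0 0 -2 0'; python3 -m inch '20 .0029 0 0 0 -2 0;20 .0029 0 .0001 0 -2 0;20 .0029 0 .0001 0 -2 0;20 .0029 0 .0001 0 -2 0;20 .0029 0 .0001 0 -2 0';python3 -m inch '20 .0029 0 .0001 0 -2 0;20 .0015 0 .0001 0 -1 0;20 0 0 0 0 0 0'
python3 -c "
from h import *
dl(55,55,.081)"; python3 look.py 5 .3 1.4
```

```text
clock: 13.9
position: [0.6475, -0.1372, 0.1957]
ee_rot: [0.125, 2.393, -0.046]
wrist_force: [8.4, 0.4, -8.0]
width: 0.0221
clock: 14.52
position: [0.6381, -0.1362, 0.1851]
ee_rot: [0.116, 2.218, -0.055]
wrist_force: [7.3, -0.0, -3.7]
width: 0.0221
clock: 14.9
position: [0.6353, -0.1359, 0.1809]
ee_rot: [0.113, 2.168, -0.057]
wrist_force: [5.0, 0.0, -0.2]
width: 0.0218
t 14.9 pos [ 0.6353 -0.1359  0.1809] q [ 0.03  0.73  0.29  2.45  3.41  1.03 -1.79] w 0.0218 F [ 5.   0.  -0.2]
shift now-axes mm [-0.4 -0.5 -0.4] target-axes mm [-0.4 -0.5 -0.4] turn deg [-0.24  0.66 -0.3 ] world [-0.2 -0.5  0.5]
0.094 min at 0.86 61.257812 centroid 0.86
0.096 min at 0.86 67.62695 centroid 0.862
0.11 min at 0.86 55.882812 centroid 0.855
0.112 min at 0.84 55.69922 centroid 0.846
```

```bash
python3 -m inch '45 0 0 0 0 0 0;45 0 0 0 0 0 0;45 -.0057 0 .0002 0 4 0;45 -.0057 0 .0002 0 4 0;45 -.0057 0 .0002 0 4 0'; python3 -m inch '45 -.0057 0 .0002 0 4 0;45 0 0 0 0 0 0'
python3 -c "
from h import *
dl(39,39,.081)"; python3 -m inch '20 0 .0003 0 0 0 0;20 0 0 0 0 0 0;20 0 0 0 0 0 0;20 .0015 0 0 0 -1 0;20 .0029 0 0 0 -2 0'; python3 -m inch '20 .0029 0 0 0 -2 0;20 .0029 0 .0001 0 -2 0;20 .0029 0 .0001 0 -2 0;20 .0029 0 .0001 0 -2 0;20 .0029 0 .0001 0 -2 0';python3 -m inch '20 .0029 0 .0001 0 -2 0;20 .0015 0 .0001 0 -1 0;20 0 0 0 0 0 0'
python3 -c "
from h import *
dl(55,55,.081)"; python3 look.py 6 .2 1.2
```

```text
clock: 15.58
position: [0.6445, -0.137, 0.1938]
ee_rot: [0.125, 2.382, -0.048]
wrist_force: [1.0, 0.5, -0.8]
width: 0.0421
clock: 15.82
position: [0.6511, -0.1378, 0.1997]
ee_rot: [0.128, 2.444, -0.043]
wrist_force: [-0.0, -0.8, -0.1]
width: 0.0423
t 15.825 pos [ 0.6511 -0.1378  0.1997] q [ 0.09  0.53  0.16  2.19  3.64  0.31 -2.01] w 0.0423 F [-0.  -0.8 -0.1]
shift now-axes mm [ 1.7 -0.2  0.9] target-axes mm [ 1.6 -0.2  0.9] turn deg [-0.13  0.82 -0.38] world [-0.7 -0.1 -1.7]
clock: 16.45
position: [0.6471, -0.1372, 0.195]
ee_rot: [0.126, 2.393, -0.046]
wrist_force: [8.6, 0.1, -7.5]
width: 0.022
clock: 17.08
position: [0.6379, -0.1361, 0.1844]
ee_rot: [0.116, 2.218, -0.056]
wrist_force: [8.6, -1.9, -4.4]
width: 0.0219
clock: 17.45
position: [0.6351, -0.1358, 0.1804]
ee_rot: [0.114, 2.168, -0.058]
wrist_force: [4.5, -0.5, -1.5]
width: 0.0221
t 17.45 pos [ 0.6351 -0.1358  0.1804] q [ 0.02  0.73  0.3   2.45  3.41  1.03 -1.8 ] w 0.0221 F [ 4.5 -0.5 -1.5]
shift now-axes mm [-0.9 -0.6 -0.6] target-axes mm [-0.9 -0.6 -0.6] turn deg [-0.27  0.65 -0.31] world [-0.  -0.6  1.1]
0.094 min at 0.62 52.79785 centroid 0.608
0.096 min at 0.62 58.24414 centroid 0.608
0.11 min at 0.62 47.640625 centroid 0.615
0.112 min at 0.62 49.507812 centroid 0.611
```

Steady: 0.25 rad per stroke. Fourth stroke.

```bash
python3 -m inch '45 0 0 0 0 0 0;45 0 0 0 0 0 0;45 -.0057 0 .0002 0 4 0;45 -.0057 0 .0002 0 4 0;45 -.0057 0 .0002 0 4 0'; python3 -m inch '45 -.0057 0 .0002 0 4 0;45 0 0 0 0 0 0'
python3 -c "
from h import *
dl(39,39,.081)"; python3 -m inch '20 0 0 0 0 0 0;20 0 0 0 0 0 0;20 0 0 0 0 0 0;20 .0015 0 0 0 -1 0;20 .0029 0 0 0 -2 0'; python3 -m inch '20 .0029 0 0 0 -2 0;20 .0029 0 .0001 0 -2 0;20 .0029 0 .0001 0 -2 0;20 .0029 0 .0001 0 -2 0;20 .0029 0 .0001 0 -2 0';python3 -m inch '20 .0029 0 .0001 0 -2 0;20 .0015 0 .0001 0 -1 0;20 0 0 0 0 0 0'
python3 -c "
from h import *
dl(55,55,.081)"; python3 look.py 7 .1 .9
```

```text
clock: 18.12
position: [0.6444, -0.1365, 0.1933]
ee_rot: [0.124, 2.382, -0.047]
wrist_force: [-0.4, 0.7, -1.7]
width: 0.0427
clock: 18.38
position: [0.651, -0.1373, 0.1991]
ee_rot: [0.128, 2.444, -0.043]
wrist_force: [0.5, -0.4, -0.2]
width: 0.0423
t 18.375 pos [ 0.651  -0.1373  0.1991] q [ 0.08  0.54  0.17  2.19  3.65  0.31 -2.02] w 0.0423 F [ 0.5 -0.4 -0.2]
shift now-axes mm [ 1.1 -0.7  0.6] target-axes mm [ 1.1 -0.6  0.6] turn deg [-0.12  0.81 -0.37] world [-0.6 -0.6 -1.2]
clock: 19.0
position: [0.647, -0.1372, 0.1946]
ee_rot: [0.126, 2.393, -0.046]
wrist_force: [8.0, -0.4, -6.8]
width: 0.022
clock: 19.62
position: [0.6379, -0.1362, 0.184]
ee_rot: [0.116, 2.218, -0.056]
wrist_force: [8.8, -0.1, -5.0]
width: 0.0217
clock: 20.0
position: [0.6351, -0.1359, 0.1799]
ee_rot: [0.114, 2.168, -0.058]
wrist_force: [5.2, -1.5, -1.9]
width: 0.0219
t 20.0 pos [ 0.6351 -0.1359  0.1799] q [ 0.01  0.74  0.32  2.45  3.42  1.04 -1.81] w 0.0219 F [ 5.2 -1.5 -1.9]
shift now-axes mm [-1.3 -0.5 -0.8] target-axes mm [-1.3 -0.5 -0.8] turn deg [-0.28  0.66 -0.31] world [ 0.  -0.6  1.5]
0.094 min at 0.38 48.625 centroid 0.367
0.096 min at 0.38 67.328125 centroid 0.368
0.11 min at 0.38 39.626953 centroid 0.369
0.112 min at 0.38 46.898438 centroid 0.37
```

View pics/l7.png

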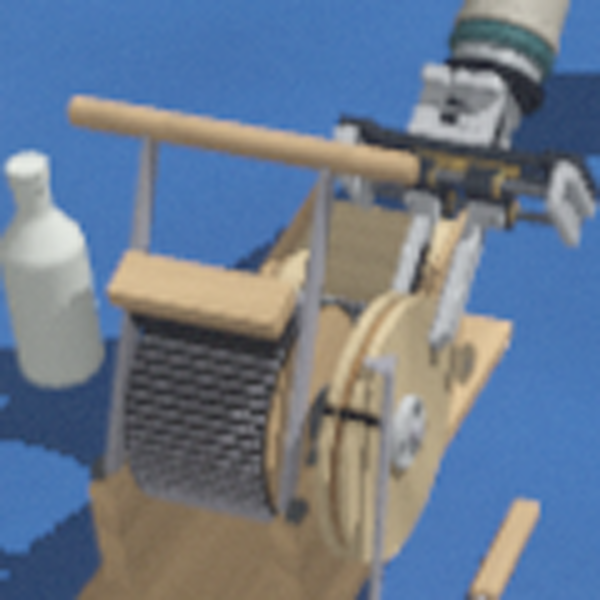

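```bash
python3 -m inch '45 0 0 0 0 0 0;45 0 0 0 0 0 0;45 -.0057 0 .0002 0 4 0;45 -.0057 0 .0002 0 4 0;45 -.0057 0 .0002 0 4 0'; python3 -m inch '45 -.0057 0 .0002 0 4 0;45 0 0 0 0 0 0'
python3 -m inch '20 0 0 0 0 0 0;20 0 0 0 0 0 0;20 0 0 0 0 0 0;20 .0015 0 0 0 -1 0;20 .0029 0 0 0 -2 0'; python3 -m inch '20 .0029 0 0 0 -2 0;20 .0029 0 .0001 0 -2 0;20 .0029 0 .0001 0 -2 0;20 .0029 0 .0001 0 -2 0;20 .0029 0 .0001 0 -2 0';python3 -m inch '20 .0029 0 .0001 0 -2 0;20 .0015 0 .0001 0 -1 0;20 0 0 0 0 0 0'
python3 -c "
from h import *
dl(55,55,.081)"; python3 look.py 8 -.05 .6
python3 - <<'E'
from h import *
f=cam("scene",8); a=cv2.cvtColor(f["color"],cv2.COLOR_RGB2BGR)[195:240,180:225]
cv2.imwrite("pics/tip8.png",cv2.resize(a,(600,600),interpolation=cv2.INTER_CUBIC))
E
```

```text
clock: 20.68
position: [0.6443, -0.1365, 0.1928]
ee_rot: [0.125, 2.382, -0.047]
wrist_force: [-1.2, 0.1, -0.5]
width: 0.0421
clock: 20.92
position: [0.6509, -0.1372, 0.1987]
ee_rot: [0.127, 2.444, -0.043]
wrist_force: [0.5, 0.3, -0.0]
width: 0.0421
clock: 21.55
position: [0.6469, -0.1371, 0.1941]
ee_rot: [0.126, 2.393, -0.046]
wrist_force: [8.3, -0.6, -7.3]
width: 0.0218
clock: 22.18
position: [0.6378, -0.1361, 0.1835]
ee_rot: [0.116, 2.218, -0.056]
wrist_force: [8.8, -0.8, -5.0]
width: 0.0218
clock: 22.55
position: [0.6351, -0.1358, 0.1794]
ee_rot: [0.114, 2.168, -0.058]
wrist_force: [6.6, -0.3, -3.2]
width: 0.0217
t 22.55 pos [ 0.6351 -0.1358  0.1794] q [ 0.    0.74  0.33  2.45  3.42  1.04 -1.82] w 0.0217 F [ 6.6 -0.3 -3.2]
shift now-axes mm [-1.7 -0.6 -1.1] target-axes mm [-1.7 -0.6 -1.1] turn deg [-0.27  0.67 -0.31] world [ 0.  -0.6  2. ]
0.094 min at 0.13 54.007812 centroid 0.126
0.096 min at 0.13 69.09375 centroid 0.128
0.11 min at 0.13 41.38672 centroid 0.107
0.112 min at 0.13 48.314453 centroid 0.111
```

View pics/tip8.png

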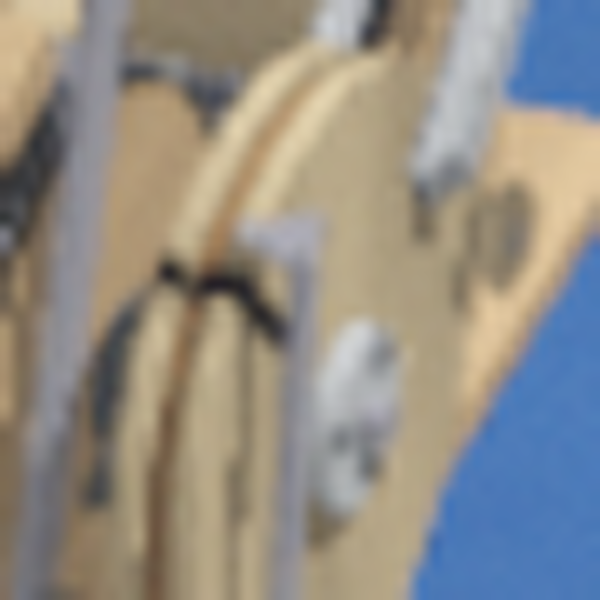

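```bash
python3 - <<'E'
from h import *
p=np.load("pose.npy")
from bench import ctrl
f=ctrl.grab_frame("top"); np.savez("top8.npz",**f)
def rim(th,y=.110,r=.09):
    a=np.radians(25)+th; return [r*np.sin(a),y,.135+r*np.cos(a)]
for n,x0,y0 in(("scene",180,195),("top",270,125)):
    f=cam(n,8)
    tip=proj(f,T(p,rim(0,r=.096)))[0]; r0=proj(f,T(p,rim(0)))[0]
    print(n,"tip",tip,"rim0",r0,"d",r0-tip,"tangent px/0.1rad",proj(f,T(p,rim(.1)))[0]-r0, "y 10mm", proj(f,T(p,rim(0,.12)))[0]-r0)
    im=cv2.resize(cv2.cvtColor(f["color"],cv2.COLOR_RGB2BGR)[y0:y0+45,x0:x0+45],(600,600),interpolation=cv2.INTER_CUBIC)
    k=600/45
    for th,c in((0,(0,0,255)),(.115,(255,0,0))):
        for y in(.092,.114):
            q=(proj(f,T(p,rim(th,y)))[0]-[x0,y0]+.5)*k; cv2.circle(im,tuple(int(v) for v in q),4,c,-1)
    q=(tip-[x0,y0]+.5)*k; cv2.circle(im,tuple(int(v) for v in q),4,(0,255,0),-1)
    cv2.imwrite(f"pics/m8{n}.png",im)
E
```

```text
scene tip [197.52149045 211.79990406] rim0 [197.95787874 212.69571724] d [0.43638829 0.89581318] tangent px/0.1rad [-0.88079944  2.55527257] y 10mm [2.95879536 0.56653043]
top tip [285.1040996 142.5040385] rim0 [284.92284064 143.46190572] d [-0.18125896  0.95786722] tangent px/0.1rad [ 0.14319217 -1.74425237] y 10mm [-2.56668542 -0.30208236]
```

View pics/m8scene.png

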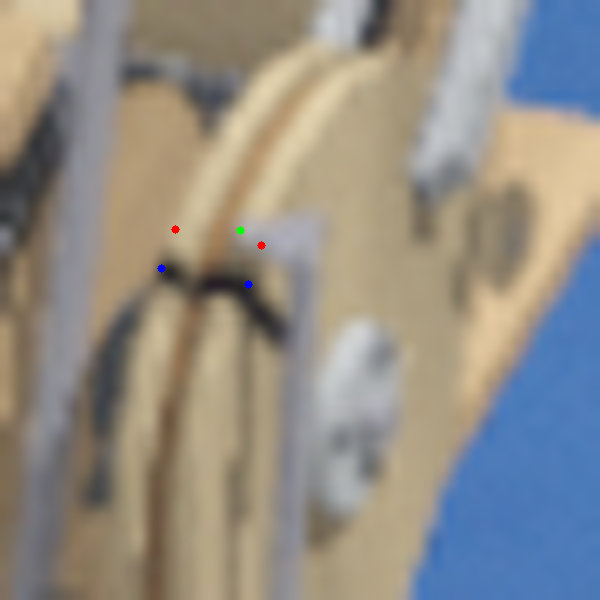

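View pics/m8top.png

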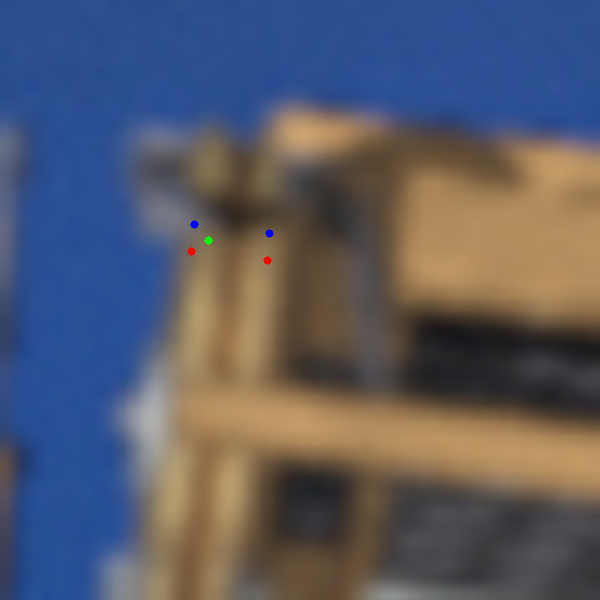

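```bash
python3 -m inch '45 0 0 0 0 0 0;45 0 0 0 0 0 0;45 -.0057 0 .0002 0 4 0;45 -.0057 0 .0002 0 4 0;45 -.0036 0 .0002 0 2.5 0'; python3 -m inch '45 0 0 0 0 0 0;20 0 0 0 0 0 0;20 0 0 0 0 0 0;20 0 0 0 0 0 0'
python3 -m inch '20 .0015 0 0 0 -1 0;20 .0029 0 .0001 0 -2 0;20 .0029 0 .0001 0 -2 0;20 .0015 0 0 0 -1 0;20 0 0 0 0 0 0';
python3 -c "
from h import *
dl(52,52,.081)"; python3 look.py 9 -.15 .4
```

```text
clock: 23.28
position: [0.6436, -0.1364, 0.1917]
ee_rot: [0.123, 2.353, -0.048]
wrist_force: [0.2, -0.4, -0.9]
width: 0.0423
clock: 23.78
position: [0.6426, -0.1367, 0.1896]
ee_rot: [0.124, 2.355, -0.049]
wrist_force: [-0.5, 0.6, -0.4]
width: 0.022
clock: 24.4
position: [0.6383, -0.1362, 0.1842]
ee_rot: [0.118, 2.247, -0.054]
wrist_force: [1.9, -0.5, -0.8]
width: 0.0219
t 24.4 pos [ 0.6383 -0.1362  0.1842] q [-0.01  0.67  0.33  2.39  3.47  0.83 -1.87] w 0.0219 F [ 1.9 -0.5 -0.8]
shift now-axes mm [-0.1 -0.5 -0.9] target-axes mm [-0.1 -0.5 -0.9] turn deg [-0.25 -0.88 -0.35] world [-0.7 -0.5  0.7]
0.094 min at 0.05 60.52539 centroid 0.041
0.096 min at 0.05 66.65625 centroid 0.045
0.11 min at 0.05 42.328125 centroid 0.053
0.112 min at 0.05 47.42578 centroid 0.061
```

```bash
python3 -m inch '20 .0015 0 0 0 -1 0;20 .0023 0 0 0 -1.6 0;20 0 0 0 0 0 0;20 0 0 0 0 0 0'; python3 look.py 10 -.25 .3
python3 - <<'E'
from h import *
from bench import ctrl
f=ctrl.grab_frame("top"); np.savez("top10.npz",**f)
ims=[]
for n,x0,y0 in(("scene",185,198),("top",272,125)):
    f=cam(n,10); ims.append(cv2.resize(cv2.cvtColor(f["color"],cv2.COLOR_RGB2BGR)[y0:y0+30,x0:x0+30],(400,400),interpolation=cv2.INTER_CUBIC))
cv2.imwrite("pics/t10.png",np.hstack(ims))
E
```

```text
clock: 24.95
position: [0.6362, -0.136, 0.1812]
ee_rot: [0.116, 2.203, -0.056]
wrist_force: [6.0, -0.5, -4.4]
width: 0.0218
0.094 min at 0.01 47.808594 centroid -0.002
0.096 min at 0.01 65.625 centroid 0.001
0.11 min at 0.03 91.53906 centroid 0.045
0.112 min at 0.05 90.28125 centroid 0.049
```

View pics/t10.png

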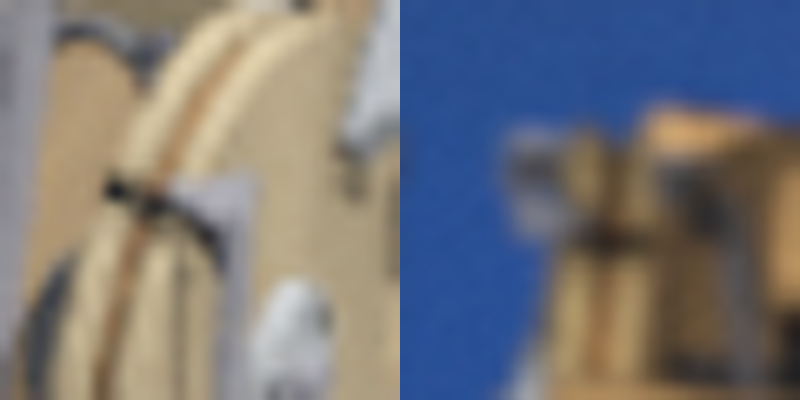

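```bash
python3 -m inch '45 0 0 0 0 0 0;45 0 0 0 0 0 0;45 0 0 0 0 0 0'; python3 look.py 11 -.25 .3
python3 -c "
from h import *
dl(45,45,.2)"
```

```text
clock: 25.42
position: [0.635, -0.1355, 0.181]
ee_rot: [0.116, 2.203, -0.055]
wrist_force: [0.1, 0.4, 0.9]
width: 0.0419
0.094 min at 0.01 47.81836 centroid -0.002
0.096 min at 0.01 65.859375 centroid 0.0
0.11 min at 0.03 91.72656 centroid 0.044
0.112 min at 0.05 91.9043 centroid 0.049
t 25.475 pos [ 0.6351 -0.1355  0.181 ] q [-0.    0.71  0.33  2.43  3.44  0.95 -1.84] w 0.0423 F [-0.6 -0.3  0.2]
shift now-axes mm [ -32.3   -1.2 -117. ] target-axes mm [ -14.4   -0.9 -120.5] turn deg [-0.21  8.62 -0.36] world [-74.7   6.4  95.4]
```

```bash
python3 -m inch '53 -.0057 0 .0002 0 4 0;53 -.0057 0 .0002 0 4 0;53 0 0 -.03 0 0 0;53 0 0 -.03 0 0 0;53 0 0 -.03 0 0 0'; python3 -m inch '53 0 0 -.03 0 0 0;53 0 0 0 0 0 0;53 0 0 0 0 0 0'; python3 look.py 12 -.25 .3
python3 - <<'E'
from h import *
from bench import ctrl
print(ctrl.sense()["wrist_force"])
f=ctrl.grab_frame("top"); np.savez("top12.npz",**f)
cv2.imwrite("pics/top12.png",cv2.cvtColor(f["color"],cv2.COLOR_RGB2BGR))
ims=[]
for n,x0,y0 in(("scene",185,198),("top",272,125)):
    f=cam(n,12); ims.append(cv2.resize(cv2.cvtColor(f["color"],cv2.COLOR_RGB2BGR)[y0:y0+30,x0:x0+30],(400,400),interpolation=cv2.INTER_CUBIC))
cv2.imwrite("pics/t12.png",np.hstack(ims))
E
```

```text
clock: 26.1
position: [0.5777, -0.1298, 0.2531]
ee_rot: [0.123, 2.343, -0.049]
wrist_force: [0.5, 0.4, 0.2]
width: 0.0499
clock: 26.48
position: [0.5579, -0.1277, 0.2735]
ee_rot: [0.123, 2.342, -0.048]
wrist_force: [0.5, -0.4, -0.0]
width: 0.0499
0.094 min at 0.01 48.61914 centroid -0.001
0.096 min at 0.01 66.265625 centroid 0.001
0.11 min at 0.03 92.85156 centroid 0.044
0.112 min at 0.05 89.33789 centroid 0.049
[-0.20122044 -0.83061485 -0.08134924]
```

View pics/t12.png

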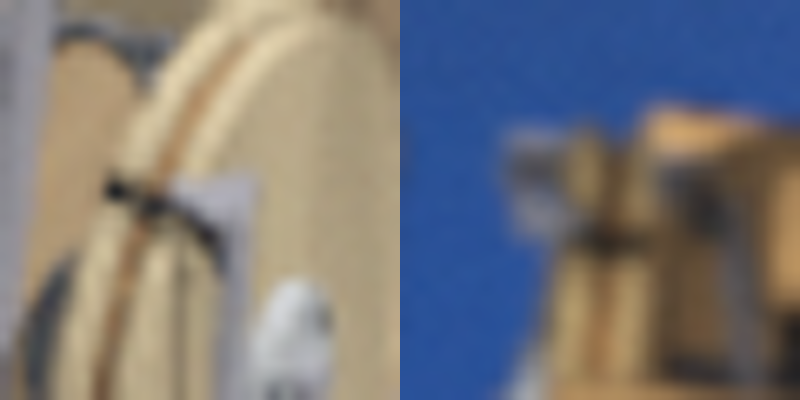

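View pics/top12.png

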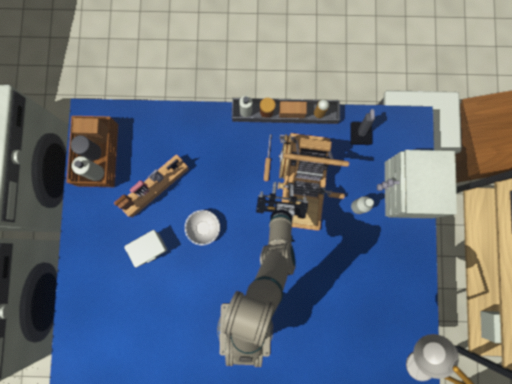

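View pics/l12.png

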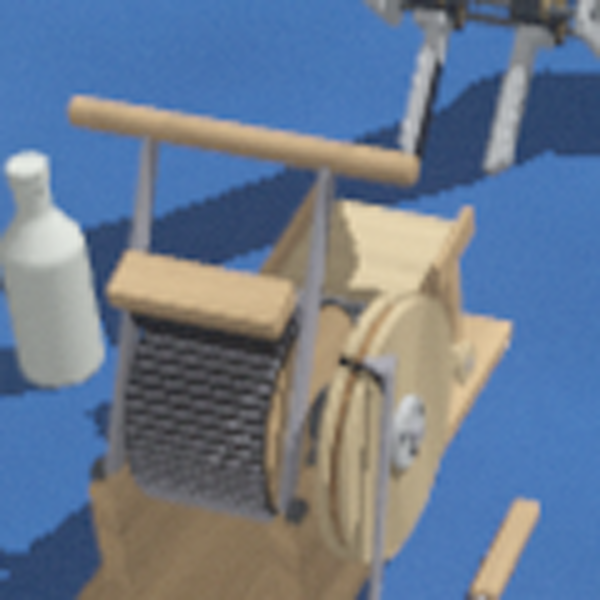

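```bash
python3 -c "
from bench import ctrl
print(ctrl.close_job())"
```

```text
the job is handed in; nothing more can be done
None
```

The drum is turned so the black line stands at the pointer tip. I handed the job in at about 26.5 s with the gripper open and clear, about 12 cm back from the pulley.

- **How it was done:** I pinched the pulley rim with 15 N and turned it about 1.37 rad in six slow strokes at about 0.28 rad/s, regripping between strokes. The wheel did not move when I released it. The highest wrist force I read was about 12 N.
- **Line against the pointer:** In the last scene picture, the line on the inner flange read -0.001 to +0.001 rad from the mark. The pointer tip sat within about 0.5 px (roughly 0.02 rad) of where my fitted pose predicts it.
- **Where the checks disagreed:** The outer-flange samples read 0.044 to 0.049 rad. I put this down to the pointer hiding the upper half of the line in that view. The top view agreed by eye with the line at the pointer. The fitted pose was 1–2 px off in that view, so I compared the line with the pointer directly there.
- **Rest of the bench:** The last pictures show the bottle, doffer, bowl, container and rack where they were. I judged this by eye and did not measure it.
- **First approach failed:** The arm ran into its wrist joint limits with the hand turned the other way. I backed out and came in again with the wrist flipped; nothing was touched.

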